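Cap the thread spool on the sewing machine

ROBOT

A 6-joint arm with a two-finger parallel gripper is mounted at the origin on the work surface. World frame = base frame: x ahead of the robot, y to its left, z up, the work surface at z = 0. Lengths are in m, angles in rad, forces in N, time in s.
With the tool pointing down it reaches from about 0.35 to 0.8 m from the base axis. Payload 7.3 kg.
Tool frame: the origin (TCP) lies at the very end of the fingers, on their centre line; the grasp point (between the pads) lies arm.hold_point_z behind it (arm.hold_point_z is the distance from the TCP to the grasp point, in m); z points along the fingers, x is the direction in which the jaws open and shut, and the axes are right-handed (so a half turn about z gives the same grasp; the last joint's range is limited). The gripper opens to 85 mm and grips with 20 to 120 N. Pads are 22 mm wide; open, the fingers measure 114 mm over their backs; the gripper's body (76 mm by 85 mm) begins 54 mm behind the grasp point. The pads swing forward as they close: fully open they stand 13 mm farther back than shut.
Start: joints at [1.011, 0.342, 1.524, -0, 1.275, -0.146], TCP at [0.211, 0.481, 0.231] pointing down, gripper open.
Joint ranges: [-2.53, 2.53], [-0.77, 2.02], [0.04, 2.7], [-1, 4.14], [0.28, 2.66], [-3.11, 3.11]. Speed limits (rad/s): [2.57, 2.57, 3.14, 3.14, 3.14, 3.14].

INTERFACE

Orientations are given as a unit quaternion [x, y, z, w].
In Python, from bench import readout, grab_frame, camera_model, arm gives the robot as it stands.
- The arm moves only by the tool send_rows, never from a script. Its argument "moves" is a list of rows, each an object of numbers: "claw": the closure, from 0 (fully open) to 1 (shut); "x", "y", "z": the shift along the tool's x, y, z in m; "ax", "ay", "az": the turn, a rotation vector about the tool's x, y, z in rad. A call has 1 to 8 rows; each row shifts and turns the commanded pose from where the row before left it, along the tool's axes as they then stand; what a row does not reach is not made up. A row lasts 1/10 s, in which the tool goes at most 50 mm and 8.59 degrees, less where a joint would pass 70% of its speed; a pose out of reach is approached as far as the arm can. A call is refused whole if a number of a shift passes 0.05 or a number of a turn 0.15, either way. A call with a gripper value outside its range is refused whole. The fingers move at their own pace and stop on an object; "grip_force" is the grip in N (left out, the last holds). Time passes only in rows, so rows that do not move let the fingers close. It gives the time, the measured TCP pose, the force and the opening at its end, in the units of the state.
- readout.get_state(): the state, without advancing time (a new reading comes with each control period).
- grab_frame(name): name is "side" or "top"; returns the picture (384x512x3 uint8, red, green, blue); there is no depth.
- camera_model(name): a dict with "fx", "fy", "cx", "cy" (pixels), "R" (3x3) and "t" (3): a world point X has camera coordinates R X + t. Camera axes: x right, y down, z forward; pixel columns grow to the right and rows downward; lengths in m; the calibration is good to about 2 mm. A picture is of the moment at which its call begins. camera_model takes no time and is no camera call.
- arm.job_done(): hands the job in, once; it reports no verdict.
The state is a dict: "clock": time; "joint_positions": joint angles; "joint_vel": joint speeds; "joint_torque": joint torques, N m; "tool_pos": TCP position; "tool_rot": TCP orientation; "force": force on the tool from outside, world axes, zero at the start; "wrist_torque": the same for the moment, N m; "width": finger opening in m.
Only numpy, scipy, OpenCV 4.12 (cv2) and the standard library are available. Lean on these libraries where they do the work, as an engineer would, in place of code of your own. Each camera call takes 0.05 s, during which the arm holds its last target.

TASK

Raise the sewing machine's lilac top cover until it leans back about 20 degrees past upright (about 110 degrees open, so the stitch chart inside faces the seat) and let go of it. Then take the dark purple spool cap and press it straight down over the spool pin until it clicks, and keep pressing after the click until it sits flat on the pink thread spool and squeezes it firmly (5 N or more) down on its felt. Finish like that, with your grip still on the cap and still pressing it down; leave the other things on the table where they are.

Things in the scene. Friction and masses are not known exactly. Their poses are not given: they have to be found in the camera images.
- machine: white sewing machine, lilac dial, hand wheel and top cover, fixed on the table; 262 mm long (own y; needle head at +y), 104 deep (own x; seat side -x, towards the robot), 190 high without the cover. Origin: centre of underside. In its top, round the spool pin, is an open thread compartment, 94 mm (x) by 110 (y) inside, 47 deep, rim 190 mm above the table
- lid (a joint): opening angle (rad) of the lilac top cover over the compartment: 0 shut, 1.57 upright, 1.92 leaning back 20 degrees past upright, 2.6 stop. Its hinge line is along the machine's y at the back edge; a growing angle is a turn about +y: the front edge goes up, then away from the seat. Stiff (0.22 N m, about 2 N at the loop): it stays where it is left
- lid_hinge (a point): middle of the cover's hinge line (47 mm behind the machine's middle, 190 mm above the table). Its axes turn with the cover: at angle 0 they are the machine's, y is the hinge line. The cover is a hollow shell, 99 mm deep, 116 long, 22 high, with a stitch chart inside
- lid_bar (a point): middle of the round crossbar of the cover's pull loop, a U of 10 mm rod, 58 mm clear between its arms, at the middle of the cover's front edge. The bar runs along the hinge line; in the cover's frame it is at x -135, z +8 mm from the hinge, 36 mm beyond the cover's edge. Shut, its axis hangs free 36 mm before the machine's front face
- spool: small spool of pink thread already on the spool pin in the compartment, 26 mm diameter, 40 mm high; origin: centre of its underside, z up. It rests on a springy felt washer: pushed down it gives up to 2.5 mm, 1 N at first and 7 N at the end of that, then it is hard
- spool_top (a point): centre of the spool's top face, 186 mm above the table, 4 mm below the compartment's rim; moves down with the spool
- pin_tip (a point): top of the rounded tip of the white spool pin, on the spool's axis, 13.5 mm above the spool's top (199.5 mm above the table). The pin is 8 mm in diameter; 8 mm above the spool it has a ring of four sprung barbs, 14 mm across, over which the cap snaps
- cap: dark purple ribbed spool cap, 14 to 28 g, on the table, flange down: flange 32 mm diameter, 3 thick; above it a grip 24 mm diameter, closed on top; 21 high in all. Origin: centre of underside. Bore below 10 mm, wider inside. On the pin it meets the barbs with its underside 11 mm above the spool, needs about 9 N, then clicks at about 8 mm: the force falls away and the barbs pull it on; home is lying on the spool
- small_bobbin: small sewing-machine bobbin with sky-blue thread, 21 mm diameter, 11.5 mm high, lying flat; its origin is the centre of its underside. A bystander: leave it where it is
- mint_spool: spare spool of mint-green thread, 26 mm diameter, 40 mm high, standing; its origin is the centre of its underside. A bystander: leave it where it is
- tape_case: round flat yellow tape-measure case, 50 mm diameter, 14 mm high, lying flat; its origin is the centre of its underside. A bystander: leave it where it is
- yellow_spool: spool of yellow thread, 30 mm diameter, 55 mm high, standing; its origin is the centre of its underside. A bystander: leave it where it is
- pin_dish: round white dish of ball-headed pins, 76 mm diameter, 18 mm high; its origin is the centre of its underside. A bystander: leave it where it is
- shears: fabric shears with lilac handles, 200 mm long, 74 mm wide over the handles, 10 mm high, lying flat; its origin is the centre of its underside. A bystander: leave it where it is
- tweezers: steel tweezers, 112 mm long, 14 mm wide, 7 mm high, lying flat; its origin is the centre of its underside. A bystander: leave it where it is
Not all that is in view belongs to the job. What is shaped like the cap but orange is not meant.

How it is judged:
On the way, in this order (a step that is already met when the one before it is completed fails the run):
1. the top cover is raised to between 100 and 120 degrees and stands there by itself, not touched (value of joint lid between 1.745 and 2.094 rad and contact force between the arm and machine below 0.05 N), for 0.3 s.
2. the spool cap is picked up off the table (height (world z) of cap above 0.05 m and contact force between the fingers and cap above 2 N), for 0.1 s.
3. the cap has clicked over the pin, sits flat on the spool and is still being pressed on it with more than 4 N (z of cap in the frame of spool_top between -0.003 and 0.0015 m and horizontal distance between cap and pin_tip below 0.003 m and angle between cap's own z axis and vertical below 0.12 rad and contact force between cap and spool above 4 N and contact force between the fingers and cap above 2 N), for 0.5 s.
At the end, for the whole second after the job is handed in: The cover stands at 110 degrees open, within 10; the cap is upright (within 7 degrees) on the pin (within 3 mm of its axis), past the click with its underside within 1.5 mm of the spool's top, and the hand on the cap still presses it on the spool with more than 4 N through the last second (all of step 3 and value of joint lid between 1.745 and 2.094 rad); the arm keeps its last pose, push and grip.
It fails at once if a bystander on the table is shoved more than 40 mm (distance of any of small_bobbin, mint_spool, tape_case, yellow_spool, pin_dish, shears, tweezers from where it was at the start of the episode above 0.04 m).
It also fails if it takes over 72 s, if anything falls off the work surface, if the arm or the gripper's body presses on something with over 40 N, if the wrist force passes 120 N, or if a joint passes its speed limit or range.

## Working session

There is one attempt and no reset: what is moved stays moved. The work goes in short steps, Python scripts to look and compute and a tool call to move; the robot and the scene stay as the last step left them, time stands still between calls to the robot, and variables do not carry over. Pictures are saved under pics/ and viewed, and the job is handed in when it is done.

Besides the shell and the picture viewer there is one more tool, called after "Emit:" as name(argument=value, ...), one argument or row to a line, values as JSON. send_rows: Moves the arm, as the interface text tells. Its arguments: {"type":"object","properties":{"moves":{"type":"array"},"grip_force":{"type":"number"}},"required":["moves"]}

```bash
ls; mkdir -p pics
python3 - <<'E'
from bench import readout, grab_frame, camera_model, arm
import cv2
print(readout.get_state()); print(arm.hold_point_z, [a for a in dir(arm) if a[0]!='_'])
for n in("side","top"):
    f=grab_frame(n); cv2.imwrite(f"pics/{n}0.png",f[:,:,::-1]); m=camera_model(n); print(n,m)
E
```

```text
pics
{'clock': 0.0, 'joint_positions': array([ 1.01101642e+00,  3.42744392e-01,  1.52501295e+00, -2.12501992e-06,
        1.27537554e+00, -1.45992225e-01]), 'joint_vel': array([-5.79186817e-04,  1.57815195e-05, -2.98249175e-04, -4.05536452e-04,
       -7.29294735e-04, -3.60436537e-04]), 'joint_torque': array([-2.56546155e-04, -4.33688879e+01, -2.46010190e+01, -1.05115880e-04,
        7.90761842e-03,  3.75641866e-05]), 'tool_pos': array([0.21085851, 0.48036741, 0.23061612]), 'tool_rot': array([ 8.37280964e-01,  5.46772343e-01, -6.98768659e-04,  3.23716355e-04]), 'force': array([ 0.38078809, -0.40844613, -0.27779345]), 'wrist_torque': array([-0.03052019,  0.00277074, -0.02703553]), 'width': 0.08539832613746182}
0.0187 ['PlanningError', 'hold_point_z', 'job_done']
side {'fx': 347.1478608981187, 'fy': 347.1478608981187, 'cx': 258.09531265703805, 'cy': 193.2009920856708, 'R': array([[ 0.9426913 , -0.33335304, -0.01445234],
       [-0.22358841, -0.59895024, -0.76893877],
       [ 0.24767184,  0.72810326, -0.63915906]]), 't': array([-0.46373472,  0.2873975 ,  0.89135774])}
top {'fx': 407.8212200399245, 'fy': 407.8212200399245, 'cx': 260.83627397889813, 'cy': 193.41110306470338, 'R': array([[-0.01237353, -0.99984984,  0.0121327 ],
       [-0.99183171,  0.01073199, -0.12710108],
       [ 0.12695179, -0.01360629, -0.99181556]]), 't': array([0.09118217, 0.52519598, 1.43069428])}
```

View pics/side0.png

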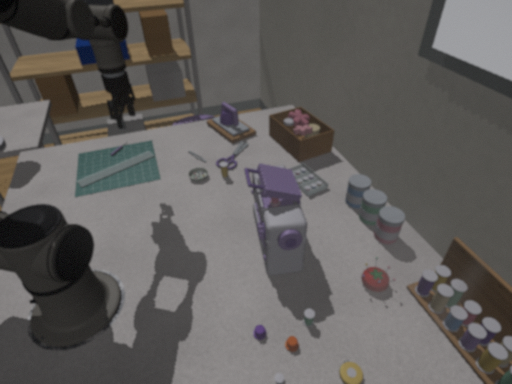

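View pics/top0.png

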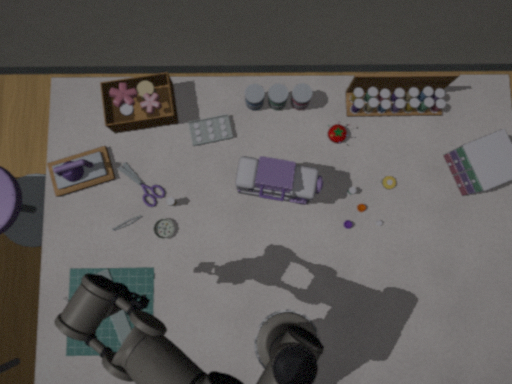

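Run:
```python
import cv2,numpy as np
t=cv2.imread('pics/top0.png'); s=cv2.imread('pics/side0.png')
def crop(im,u0,v0,w,h,k,n):
    c=cv2.resize(im[v0:v0+h,u0:u0+w],None,fx=k,fy=k,interpolation=cv2.INTER_CUBIC)
    c=np.clip(c*1.5,0,255).astype('uint8')
    for i in range(0,w,10): cv2.putText(c,str(u0+i),(i*k,10),0,.35,(0,0,255),1); cv2.line(c,(i*k,12),(i*k,18),(0,0,255),1)
    for i in range(0,h,10): cv2.putText(c,str(v0+i),(0,i*k+4),0,.35,(0,0,255),1)
    cv2.imwrite(n,c)
crop(t,225,140,110,75,7,'pics/t1.png'); crop(t,310,165,100,70,7,'pics/t2.png')
crop(s,235,150,90,130,4,'pics/s1.png'); crop(s,240,300,130,84,6,'pics/s2.png')
```

```text
(no output)
```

View pics/t1.png

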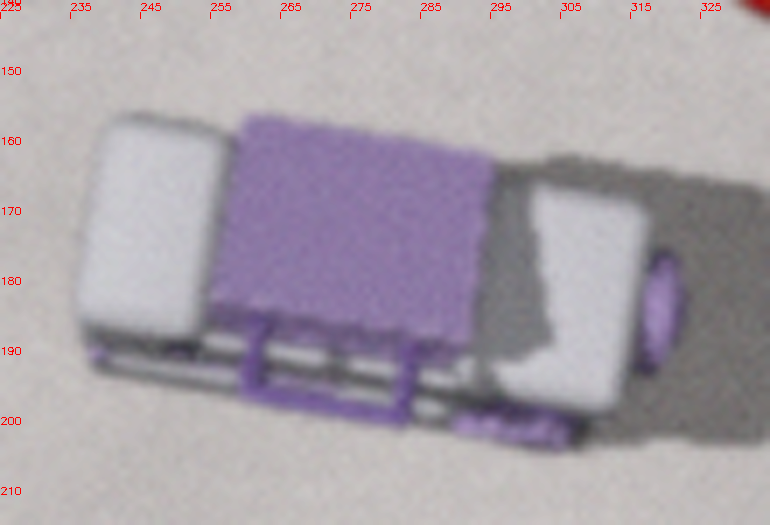

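View pics/t2.png

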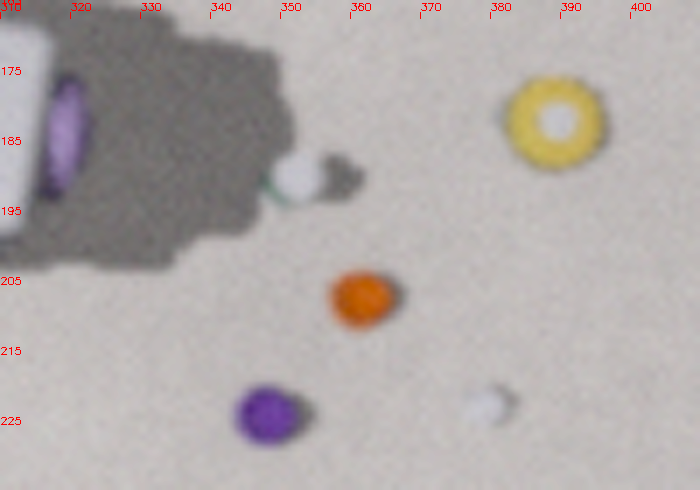

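View pics/s1.png

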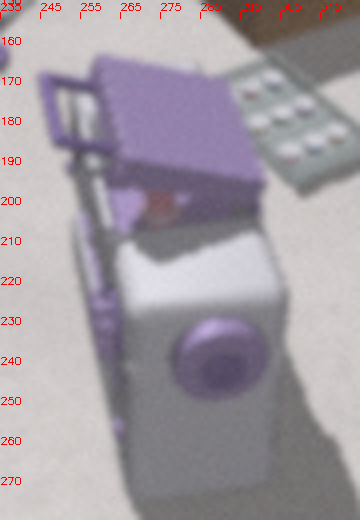

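View pics/s2.png

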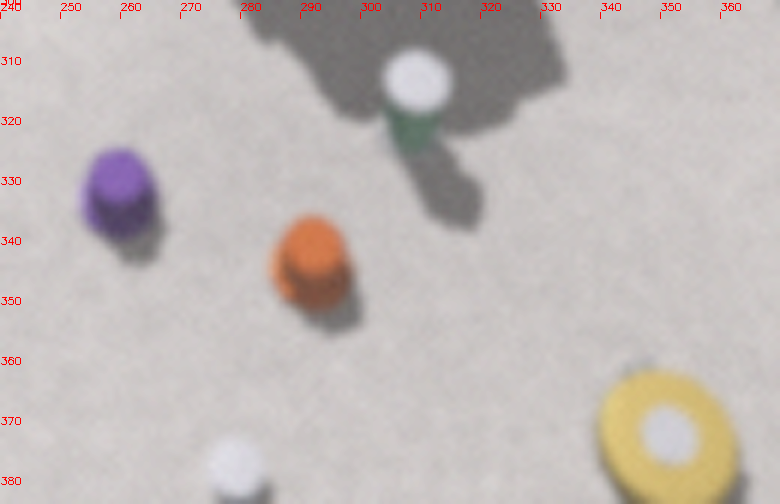

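```bash
cat > h.py <<'E'
import numpy as np,cv2
from bench import readout, grab_frame, camera_model, arm
from scipy.optimize import least_squares
from scipy.spatial.transform import Rotation as Ro
C={n:camera_model(n) for n in("top","side")}
def proj(n,X):
    m=C[n]; c=np.asarray(X)@m['R'].T+m['t']; return np.stack([m['fx']*c[...,0]/c[...,2]+m['cx'],m['fy']*c[...,1]/c[...,2]+m['cy']],-1)
def atz(n,uv,z):
    m=C[n]; d=m['R'].T@np.array([(uv[0]-m['cx'])/m['fx'],(uv[1]-m['cy'])/m['fy'],1]); o=-m['R'].T@m['t']; return o+d*(z-o[2])/d[2]
def mach(p,P): # machine->world
    c,s=np.cos(p[2]),np.sin(p[2]); P=np.asarray(P); return np.array([p[0]+c*P[0]-s*P[1],p[1]+s*P[0]+c*P[1],P[2]])
def lid(p,th,L):
    c,s=np.cos(th),np.sin(th); return mach(p,[.047+c*L[0]+s*L[2],L[1],.19-s*L[0]+c*L[2]])
def crop(im,u0,v0,w,h,k,n):
    c=cv2.resize(im[v0:v0+h,u0:u0+w,::-1],None,fx=k,fy=k,interpolation=cv2.INTER_CUBIC)
    c=np.clip(c*1.5,0,255).astype('uint8')
    for i in range(0,w,10): cv2.putText(c,str(u0+i),(i*k,10),0,.35,(0,0,255),1); cv2.line(c,(i*k,12),(i*k,18),(0,0,255),1)
    for i in range(0,h,10): cv2.putText(c,str(v0+i),(0,i*k+4),0,.35,(0,0,255),1)
    cv2.imwrite(n,c)
E
python3 - <<'E'
from h import *
obs=[("top",(0,.058,.022),(260.7,156.9)),("top",(0,-.058,.022),(295.3,162.1)),("top",(-.099,.058,.022),(255.3,182.9)),("top",(-.099,-.058,.022),(291.9,187.9)),
("top",(-.135,.039,.008),(260.2,196)),("top",(-.135,-.039,.008),(283.3,199.5)),
("side",(-.099,-.058,.022),(262.5,189.5)),("side",(-.099,.058,.022),(258.7,164.5)),("side",(0,-.058,.022),(301,196)),
("side",(-.135,.039,.008),(246,169)),("side",(-.135,-.039,.008),(250.5,187.))]
f=lambda q:np.concatenate([proj(n,lid(q,q[3],L))-uv for n,L,uv in obs])
for th in (0,.5,1.):
    r=least_squares(f,[.55,0,0,th],loss='soft_l1'); print(r.x,r.cost)
print(r.fun.reshape(-1,2).round(1))
p=r.x
print("bar",lid(p,p[3],(-.135,0,.008)),"hinge",lid(p,p[3],(0,0,0)))
for c in [(-.052,.131,.19),(.052,.131,.19),(-.052,-.131,.19),(.052,-.131,.19)]: print(c,proj("top",mach(p,c)),proj("side",mach(p,c)))
print("cap",atz("top",(348,224),.021),atz("side",(259,329.5),.021)); print("orange",atz("top",(361.5,207.5),.021),"mint",atz("top",(352.5,190),.04),"bob",atz("top",(379,223),.0115))
E
```

```text
[ 0.56113557  0.04055465 -0.18640741  0.33610046] 7.260673523736015
[ 0.56113558  0.04055466 -0.18640763  0.33610025] 7.260673523861778
[ 0.56113557  0.04055465 -0.18640739  0.33610048] 7.260673523732871
[[-0.3 -1.4]
 [ 0.9 -0.3]
 [-0.1 -0.4]
 [ 0.5  1.1]
 [-1.1 -0.1]
 [ 0.9  0.8]
 [ 3.   0.2]
 [-0.4 -1.4]
 [ 0.6 -0.4]
 [-0.9 -0. ]
 [-1.5  0. ]]
bar [0.48467548 0.05497479 0.2420765 ] hinge [0.60732136 0.03184416 0.19      ]
(-0.052, 0.131, 0.19) [232.13777351 184.9957476 ] [250.55364482 164.51098626]
(0.052, 0.131, 0.19) [237.98495127 153.72033471] [284.81320527 161.06082103]
(-0.052, -0.131, 0.19) [312.71415196 199.16551117] [265.43819146 226.42636092]
(0.052, -0.131, 0.19) [317.76405168 167.68467821] [307.59331538 221.33400467]
cap [ 0.4135521  -0.22692625  0.021     ] [ 0.41227386 -0.23249862  0.021     ]
orange [ 0.47249145 -0.27819291  0.021     ] mint [ 0.53408972 -0.24361482  0.04      ] bob [ 0.41632053 -0.3417723   0.0115    ]
```

```bash
cat > fit.py <<'E'
from h import *
obs=[("top",(0,.058,.022),(260.7,156.9)),("top",(0,-.058,.022),(295.3,162.1)),("top",(-.099,.058,.022),(255.3,182.9)),("top",(-.099,-.058,.022),(291.9,187.9)),
("top",(-.135,.039,.008),(260.2,195.7)),("top",(-.135,-.039,.008),(283.3,199)),
("side",(-.099,.058,.022),(258.7,164.5)),("side",(0,-.058,.022),(301,196)),
("side",(-.135,.039,.008),(246,169)),("side",(-.135,-.039,.008),(250.5,187.))]
ms=[("side",(-.052,-.131,0),(267.5,274)),("side",(.052,-.131,0),(303,268)),("side",(-.052,-.131,.19),(266.5,226)),("side",(.052,-.131,.19),(306.5,222))]
# line obs on top: edge (machine pts a,b), pixel points
ln=[((-.052,.131,.19),(-.052,-.131,.19),[(240,187.9),(252,188.5),(300,197),(310,198.5)]),((.052,.131,.19),(.052,-.131,.19),[(243,156.2),(253,158.3),(303,166.2),(314,168.6)]),((-.052,.131,.19),(.052,.131,.19),[(236.5,183),(239,163)]),((-.052,-.131,.19),(.052,-.131,.19),[(314.5,192),(317,174)])]
def f(q):
    r=[proj(n,lid(q,q[3],L))-uv for n,L,uv in obs]+[proj(n,mach(q,L))-uv for n,L,uv in ms]
    for a,b,pts in ln:
        A,B=proj("top",mach(q,a)),proj("top",mach(q,b)); d=(B-A)/np.linalg.norm(B-A)
        r.append([d[0]*(y-A[1])-d[1]*(x-A[0]) for x,y in pts])
    return np.concatenate(r)
if __name__=="__main__":
    r=least_squares(f,[.55,0,0,.3],loss='soft_l1'); p=r.x; print(p,r.cost); print(r.fun[:28].reshape(-1,2).round(1).tolist(),r.fun[28:].round(1))
    print("bar",lid(p,p[3],(-.135,0,.008)),"hinge",lid(p,p[3],(0,0,0)))
    for n in C:
        im=cv2.imread(f'pics/{n}0.png'); k=6; u0,v0=(225,140) if n=="top" else (230,150); im=cv2.resize(im[v0:v0+(75 if n=="top" else 100),u0:u0+110],None,fx=k,fy=k,interpolation=cv2.INTER_CUBIC)
        def L(a,b,c): 
            cv2.line(im,*[tuple(int(t) for t in (proj(n,x)-[u0-.5,v0-.5])*k) for x in(a,b)],c,1)
        def box(T,x0,x1,y0,y1,z0,z1,c):
            v=[T((x,y,z)) for x in(x0,x1) for y in(y0,y1) for z in(z0,z1)]
            for i in range(8):
                for j in(1,2,4):
                    if not i&j: L(v[i],v[i|j],c)
        box(lambda P:mach(p,P),-.052,.052,-.131,.131,0,.19,(0,255,0)); box(lambda P:lid(p,p[3],P),-.099,0,-.058,.058,0,.022,(0,0,255)); box(lambda P:lid(p,p[3],P),-.14,-.13,-.039,.039,.003,.013,(0,255,255))
        cv2.imwrite(f'pics/ov_{n}.png',np.clip(im*1.3,0,255).astype('uint8'))
E
python3 fit.py
```

```text
[ 0.55967925  0.03988174 -0.16753106  0.36145443] 17.554152903682493
[[-0.5, -0.8], [0.9, -0.4], [0.4, -0.1], [1.1, 0.7], [-0.3, 0.4], [1.7, 1.0], [-0.7, -1.7], [0.7, -0.3], [-1.1, -0.4], [-1.1, -0.4], [-1.5, 1.8], [-0.2, 2.2], [-0.4, 0.9], [1.5, -0.7]] [ 0.5 -0.8  0.2  0.1  0.5  1.1  1.2  1.8  3.4  2.6  0.2  0.1]
bar [0.48430187 0.05262928 0.2452238 ] hinge [0.60602123 0.03204457 0.19      ]
```

```bash
python3 -c "
import cv2,numpy as np
a=cv2.imread('pics/ov_top.png');b=cv2.imread('pics/ov_side.png');print(a.shape,b.shape)"
```

```text
(450, 660, 3) (600, 660, 3)
```

View pics/ov_top.png

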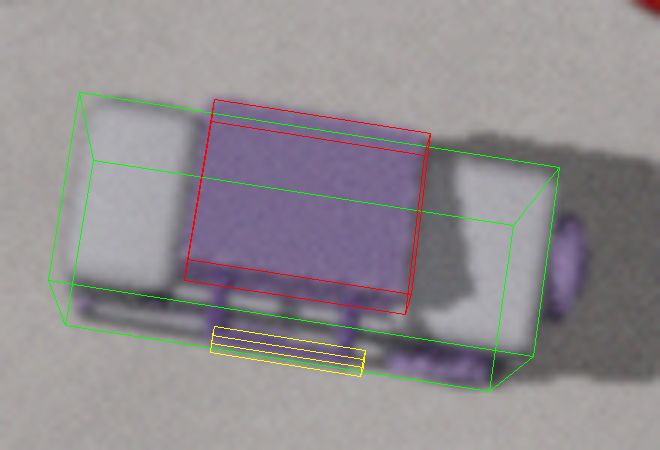

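View pics/ov_side.png

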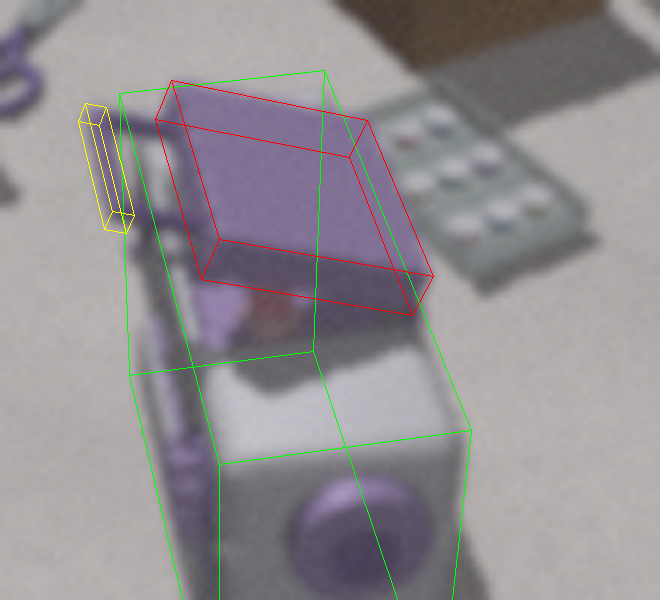

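```bash
cat >> h.py <<'E'
from scipy.spatial.transform import Slerp
def down(yaw): # tool x at yaw, z down
    return Ro.from_matrix(np.array([[np.cos(yaw),np.sin(yaw),0],[np.sin(yaw),-np.cos(yaw),0],[0,0,-1]]))
def plan(pts,p0=None,R0=None):
    """pts: list of (pos,Rot,nrows); prints rows"""
    s=readout.get_state()
    P=np.array(s['tool_pos'] if p0 is None else p0,float); R=Ro.from_quat(s['tool_rot']) if R0 is None else R0
    for pos,Rt,n in pts:
        for i in range(n):
            k=1/(n-i); d=R.inv().apply((np.asarray(pos)-P)*k); w=((R.inv()*Rt).as_rotvec())*k
            d=d.round(4);w=w.round(4)
            print('{'+','.join(f'"{a}":{v:g}' for a,v in zip(('x','y','z','ax','ay','az'),list(d)+list(w)) if v)+'}')
            P=P+R.apply(d); R=R*Ro.from_rotvec(w)
        print('--',P.round(4))
E
python3 - <<'E'
from h import *
plan([((.484,.053,.33),down(-.1675),16)])
E
```

```text
{"x":-0.0176,"y":0.0264,"z":-0.0062,"ay":0.0001,"az":0.0828}
{"x":-0.0154,"y":0.0277,"z":-0.0062,"ay":0.0001,"az":0.0828}
{"x":-0.013,"y":0.0289,"z":-0.0062,"ay":0.0001,"az":0.0828}
{"x":-0.0106,"y":0.0299,"z":-0.0062,"ax":0.0001,"ay":0.0001,"az":0.0828}
{"x":-0.0081,"y":0.0307,"z":-0.0062,"ay":0.0001,"az":0.0828}
{"x":-0.0055,"y":0.0312,"z":-0.0062,"ay":0.0001,"az":0.0828}
{"x":-0.0029,"y":0.0316,"z":-0.0062,"ax":0.0001,"ay":0.0001,"az":0.0828}
{"x":-0.0003,"y":0.0317,"z":-0.0062,"ay":0.0001,"az":0.0828}
{"x":0.0023,"y":0.0316,"z":-0.0062,"az":0.0828}
{"x":0.005,"y":0.0313,"z":-0.0062,"ax":0.0001,"ay":0.0001,"az":0.0828}
{"x":0.0075,"y":0.0308,"z":-0.0062,"az":0.0827}
{"x":0.0101,"y":0.0301,"z":-0.0062,"ax":0.0001,"ay":0.0001,"az":0.0828}
{"x":0.0125,"y":0.0291,"z":-0.0062,"az":0.0827}
{"x":0.0148,"y":0.028,"z":-0.0062,"ax":0.0001,"ay":0.0001,"az":0.0828}
{"x":0.0171,"y":0.0266,"z":-0.0062,"az":0.0827}
{"x":0.0193,"y":0.0252,"z":-0.0062,"ax":0.0001,"ay":0.0001,"az":0.0828}
-- [0.484 0.053 0.33 ]
```

Emit:
send_rows(
  moves=[
    {"x": -0.018,"y": 0.026,"z": -0.006,"az": 0.083,"claw": 0.7},
    {"x": -0.015,"y": 0.028,"z": -0.006,"az": 0.083,"claw": 0.7},
    {"x": -0.013,"y": 0.029,"z": -0.006,"az": 0.083,"claw": 0.7},
    {"x": -0.011,"y": 0.03,"z": -0.006,"az": 0.083,"claw": 0.7},
    {"x": -0.008,"y": 0.031,"z": -0.006,"az": 0.083,"claw": 0.7},
    {"x": -0.005,"y": 0.031,"z": -0.006,"az": 0.083,"claw": 0.7},
    {"x": -0.003,"y": 0.032,"z": -0.006,"az": 0.083,"claw": 0.7},
    {"y": 0.032,"z": -0.006,"az": 0.083,"claw": 0.7},
  ],
  grip_force=20,
)

```text
schema error: expected keys claw, x, y, z, ax, ay, az
```

Emit:
send_rows(
  moves=[
    {"x": 0.002,"y": 0.032,"z": -0.006,"az": 0.083},
    {"x": 0.005,"y": 0.031,"z": -0.006,"az": 0.083},
    {"x": 0.0075,"y": 0.031,"z": -0.006,"az": 0.083},
    {"x": 0.01,"y": 0.03,"z": -0.006,"az": 0.083},
    {"x": 0.0125,"y": 0.029,"z": -0.006,"az": 0.083},
    {"x": 0.015,"y": 0.028,"z": -0.006,"az": 0.083},
    {"x": 0.017,"y": 0.0265,"z": -0.006,"az": 0.083},
    {"x": 0.019,"y": 0.025,"z": -0.006,"az": 0.083},
  ],
)

```text
schema error: expected keys claw, x, y, z, ax, ay, az
```

Run:
```python
from h import *
s=readout.get_state(); print(s['clock'],s['tool_pos'],s['joint_positions'],s['force'],s['width'])
R=Ro.from_quat(s['tool_rot']).as_matrix(); print(R.round(3))
crop(grab_frame("side"),215,120,120,110,5,'pics/s3.png'); crop(grab_frame("top"),225,140,110,75,7,'pics/t3.png')
plan([((.484,.053,.28),down(-.1675),2)])
```

```text
0.1 [0.2108989  0.48040016 0.23070462] [ 1.01099226e+00  3.42645014e-01  1.52490715e+00 -1.64576772e-05
  1.27538028e+00 -1.45967370e-01] [ 0.13831623 -0.60331502 -0.29589849] 0.08525952923139325
[[ 0.402  0.916 -0.001]
 [ 0.916 -0.402 -0.001]
 [-0.001 -0.    -1.   ]]
{"x":-0.1408,"y":0.2109,"z":-0.0245,"ax":0.0002,"ay":0.0004,"az":0.6622}
{"x":0.0186,"y":0.253,"z":-0.0245,"ax":0.0003,"ay":0.0004,"az":0.6623}
-- [0.484 0.053 0.28 ]
```

View pics/s3.png

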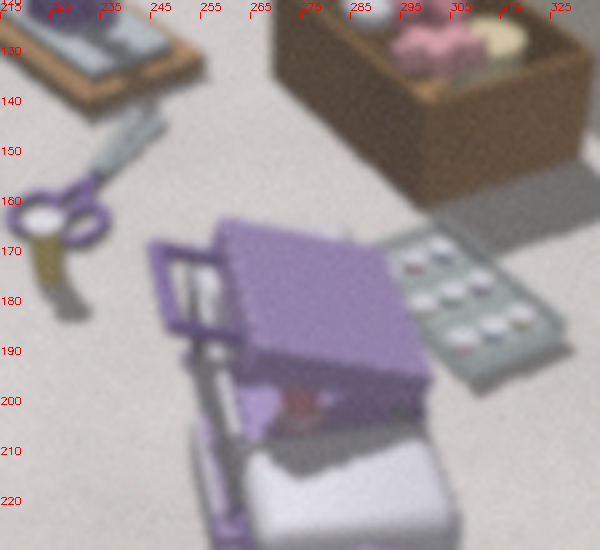

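View pics/t3.png

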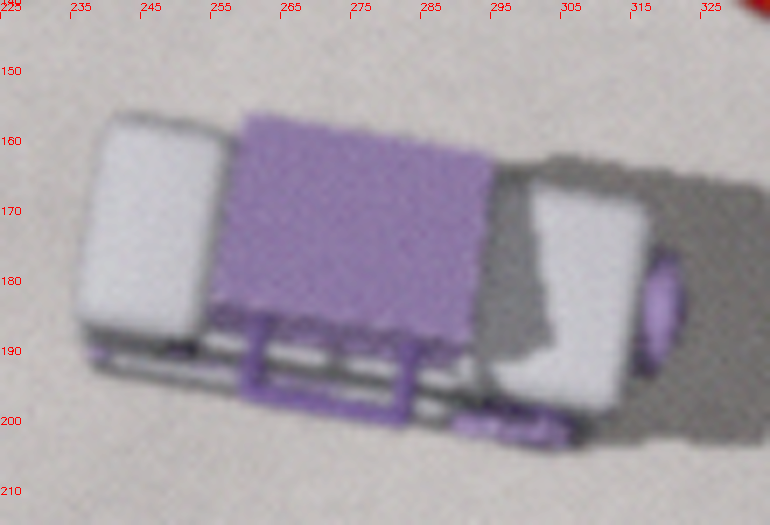

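Emit:
send_rows(
  moves=[
    {"x": -0.018,"y": 0.026,"z": -0.006,"ax": 0,"ay": 0,"az": 0.083,"claw": 0.7},
    {"x": -0.015,"y": 0.028,"z": -0.006,"ax": 0,"ay": 0,"az": 0.083,"claw": 0.7},
    {"x": -0.013,"y": 0.029,"z": -0.006,"ax": 0,"ay": 0,"az": 0.083,"claw": 0.7},
    {"x": -0.011,"y": 0.03,"z": -0.006,"ax": 0,"ay": 0,"az": 0.083,"claw": 0.7},
    {"x": -0.008,"y": 0.031,"z": -0.006,"ax": 0,"ay": 0,"az": 0.083,"claw": 0.7},
    {"x": -0.005,"y": 0.031,"z": -0.006,"ax": 0,"ay": 0,"az": 0.083,"claw": 0.7},
    {"x": -0.003,"y": 0.032,"z": -0.006,"ax": 0,"ay": 0,"az": 0.083,"claw": 0.7},
    {"x": 0,"y": 0.032,"z": -0.006,"ax": 0,"ay": 0,"az": 0.083,"claw": 0.7},
  ],
  grip_force=20,
)

```text
clock: 1.0
tool_pos: [0.3488, 0.265, 0.2795]
tool_rot: [0.97, 0.242, -0.0, -0.0]
force: [-0.7, -0.4, 0.2]
width: 0.0259
```

Emit:
send_rows(
  moves=[
    {"x": 0.002,"y": 0.032,"z": -0.006,"ax": 0,"ay": 0,"az": 0.083,"claw": 0.7},
    {"x": 0.005,"y": 0.031,"z": -0.006,"ax": 0,"ay": 0,"az": 0.083,"claw": 0.7},
    {"x": 0.0075,"y": 0.031,"z": -0.006,"ax": 0,"ay": 0,"az": 0.083,"claw": 0.7},
    {"x": 0.01,"y": 0.03,"z": -0.006,"ax": 0,"ay": 0,"az": 0.083,"claw": 0.7},
    {"x": 0.0125,"y": 0.029,"z": -0.006,"ax": 0,"ay": 0,"az": 0.083,"claw": 0.7},
    {"x": 0.015,"y": 0.028,"z": -0.006,"ax": 0,"ay": 0,"az": 0.083,"claw": 0.7},
    {"x": 0.017,"y": 0.0265,"z": -0.006,"ax": 0,"ay": 0,"az": 0.083,"claw": 0.7},
    {"x": 0.019,"y": 0.025,"z": -0.006,"ax": 0,"ay": 0,"az": 0.083,"claw": 0.7},
  ],
)

```text
clock: 1.8
tool_pos: [0.4844, 0.0511, 0.3274]
tool_rot: [0.996, -0.087, -0.0, -0.0]
force: [0.6, -0.1, -0.1]
width: 0.0257
```

Run:
```python
from h import *
s=readout.get_state(); print(s['clock'],s['tool_pos'],s['joint_positions'],s['force'],s['width'])
R=Ro.from_quat(s['tool_rot']).as_matrix(); print(R.round(3))
crop(grab_frame("side"),215,90,120,120,5,'pics/s4.png'); crop(grab_frame("top"),225,140,110,75,7,'pics/t4.png')
```

```text
1.8 [0.48442505 0.05114044 0.32743674] [-5.23884409e-02  2.11972816e-01  1.43921449e+00  1.18223465e-04
  1.49058488e+00  1.22199088e-01] [ 0.61611442 -0.13719189 -0.13788155] 0.02570486737179202
[[ 0.985 -0.174 -0.   ]
 [-0.174 -0.985  0.   ]
 [-0.    -0.    -1.   ]]
```

View pics/s4.png

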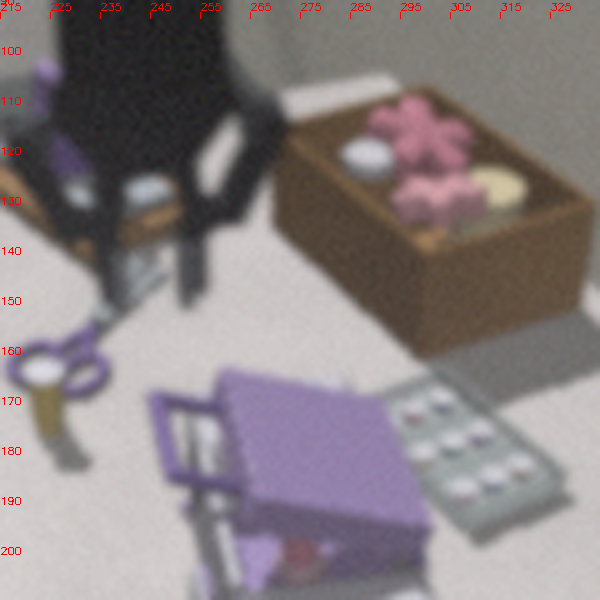

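View pics/t4.png

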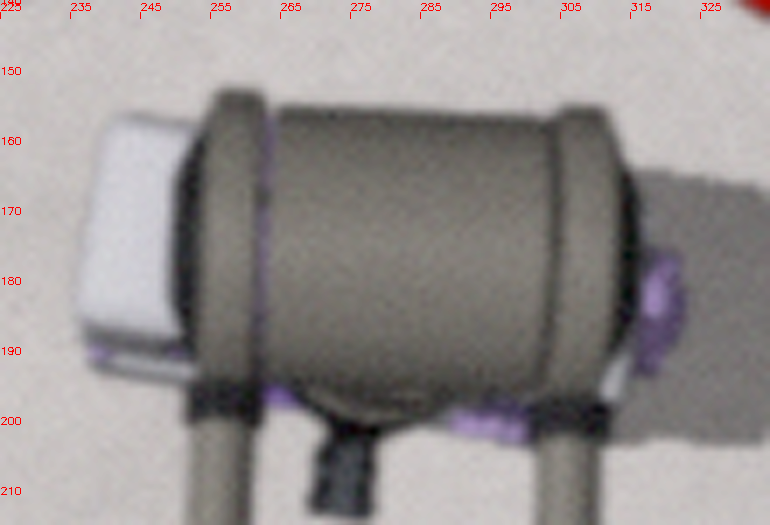

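Run:
```python
from h import *
for z in (.3274,.28,.26,.245,.24,.23): print(z,proj("side",[.4844,.0511,z]),proj("side",[.4844+.013,.049,z]),proj("side",[.4844-.013,.053,z]))
```

```text
0.3274 [246.15755528 150.4874239 ] [251.52934579 149.89265614] [240.78870179 151.12692646]
0.28 [246.84695058 166.52612358] [252.03061164 165.92091379] [241.66700437 167.1772403 ]
0.26 [247.1236328  172.96310254] [252.23180965 172.35433342] [242.01946499 173.61819091]
0.245 [247.32593992 177.66975361] [252.37893067 177.05861091] [242.2771668  178.32749607]
0.24 [247.3924126  179.21623257] [252.42727201 178.60435219] [242.36183816 179.87480101]
0.23 [247.52394414 182.27629818] [252.52292841 181.66301968] [242.52937632 182.93643384]
```

Run:
```python
from h import *
print(atz("top",(271.7,197.7),.244),atz("side",(248.4,178),.244))
def f(X): return np.r_[proj("top",X)-(271.7,197.7),proj("side",X)-(248.4,178)]
r=least_squares(f,[.48,.05,.24]);print(r.x,r.fun)
plan([((.485,.052,.232),down(-.172),4)])
```

```text
[0.48559704 0.05485503 0.244     ] [0.48692928 0.05006013 0.244     ]
[0.48729808 0.05445163 0.24054924] [ 0.07919417 -0.42017455 -0.35294242  0.0700779 ]
{"x":-0.0003,"y":-0.0006,"z":0.0239,"ax":0.0002,"ay":-0.0003,"az":-0.0011}
{"x":-0.0003,"y":-0.0006,"z":0.0238,"ax":0.0002,"ay":-0.0003,"az":-0.0011}
{"x":-0.0003,"y":-0.0005,"z":0.0239,"ax":0.0002,"ay":-0.0003,"az":-0.0011}
{"x":-0.0002,"y":-0.0006,"z":0.0238,"ax":0.0002,"ay":-0.0003,"az":-0.0011}
-- [0.485 0.052 0.232]
```

Emit:
send_rows(
  moves=[
    {"x": 0.001,"y": -0.001,"z": 0.03,"ax": 0,"ay": 0,"az": 0,"claw": 0.7},
    {"x": 0.001,"y": 0,"z": 0.03,"ax": 0,"ay": 0,"az": 0,"claw": 0.7},
    {"x": 0,"y": 0,"z": 0.018,"ax": 0,"ay": 0,"az": 0,"claw": 0.7},
    {"x": 0,"y": 0,"z": 0.01,"ax": 0,"ay": 0,"az": 0,"claw": 0.7},
    {"x": 0,"y": 0,"z": 0.01,"ax": 0,"ay": 0,"az": 0,"claw": 0.7},
    {"x": 0,"y": 0,"z": 0,"ax": 0,"ay": 0,"az": 0,"claw": 0.7},
  ],
)

```text
clock: 2.5
tool_pos: [0.4856, 0.0534, 0.2286]
tool_rot: [0.996, -0.085, -0.001, -0.0]
force: [-0.2, -0.6, -0.2]
width: 0.0259
```

Run:
```python
from h import *
s=readout.get_state(); print(s['tool_pos'],s['force'],s['width'])
crop(grab_frame("side"),215,110,110,110,5,'pics/s5.png')
```

```text
[0.48562596 0.05335955 0.22857648] [-0.16577798 -0.58597999 -0.18589437] 0.025887352860865152
```

View pics/s5.png

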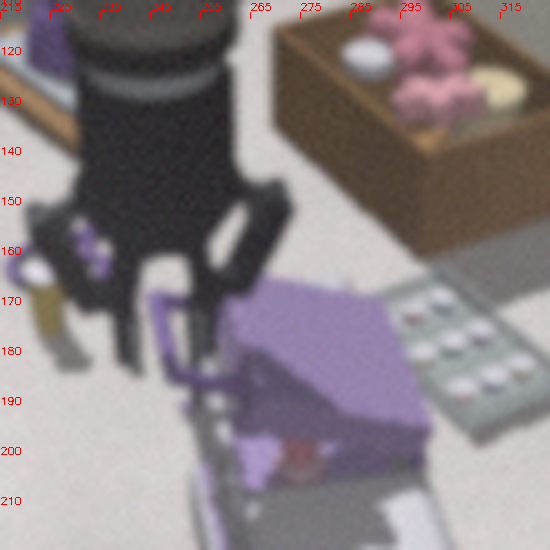

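Emit:
send_rows(
  moves=[
    {"x": 0,"y": 0,"z": 0,"ax": 0,"ay": 0,"az": 0,"claw": 1},
    {"x": 0,"y": 0,"z": 0,"ax": 0,"ay": 0,"az": 0,"claw": 1},
    {"x": 0,"y": 0,"z": 0,"ax": 0,"ay": 0,"az": 0,"claw": 1},
    {"x": 0,"y": 0,"z": 0,"ax": 0,"ay": 0,"az": 0,"claw": 1},
  ],
  grip_force=20,
)

```text
clock: 2.95
tool_pos: [0.4858, 0.0532, 0.2298]
tool_rot: [0.996, -0.085, -0.0, -0.0]
force: [-5.0, 1.6, 3.6]
width: 0.0093
```

Run:
```python
import numpy as np
a=np.linspace(.439,1.979,25); r=.1352
for i in range(24): print(i,round(r*(np.cos(a[i])-np.cos(a[i+1])),4),round(-r*(np.sin(a[i+1])-np.sin(a[i])),4), (a[i+1]-.059).round(3))
```

```text
0 0.0039 -0.0077 0.444
1 0.0044 -0.0075 0.508
2 0.0049 -0.0072 0.572
3 0.0053 -0.0068 0.637
4 0.0058 -0.0065 0.701
5 0.0062 -0.0061 0.765
6 0.0066 -0.0057 0.829
7 0.0069 -0.0053 0.893
8 0.0072 -0.0048 0.958
9 0.0075 -0.0043 1.022
10 0.0078 -0.0038 1.086
11 0.008 -0.0033 1.15
12 0.0082 -0.0028 1.214
13 0.0084 -0.0023 1.278
14 0.0085 -0.0017 1.342
15 0.0086 -0.0012 1.407
16 0.0087 -0.0006 1.471
17 0.0087 -0.0001 1.535
18 0.0087 0.0005 1.599
19 0.0086 0.001 1.663
20 0.0085 0.0016 1.728
21 0.0084 0.0021 1.792
22 0.0083 0.0027 1.856
23 0.0081 0.0032 1.92
```

Emit:
send_rows(
  moves=[
    {"x": 0.004,"y": 0,"z": -0.0075,"ax": 0,"ay": 0,"az": 0,"claw": 1},
    {"x": 0.0045,"y": 0,"z": -0.0075,"ax": 0,"ay": 0,"az": 0,"claw": 1},
    {"x": 0.005,"y": 0,"z": -0.007,"ax": 0,"ay": 0,"az": 0,"claw": 1},
    {"x": 0.0055,"y": 0,"z": -0.007,"ax": 0,"ay": 0,"az": 0,"claw": 1},
    {"x": 0.0055,"y": 0,"z": -0.0065,"ax": 0,"ay": 0,"az": 0,"claw": 1},
    {"x": 0.006,"y": 0,"z": -0.006,"ax": 0,"ay": 0,"az": 0,"claw": 1},
  ],
)

```text
clock: 3.55
tool_pos: [0.5126, 0.0484, 0.2719]
tool_rot: [0.996, -0.085, -0.004, -0.0]
force: [-21.0, 2.4, 16.0]
width: 0.0092
```

Emit:
send_rows(
  moves=[
    {"x": -0.003,"y": 0,"z": -0.002,"ax": 0,"ay": 0,"az": 0,"claw": 1},
    {"x": 0,"y": 0,"z": 0,"ax": 0,"ay": 0,"az": 0,"claw": 1},
  ],
)

```text
clock: 3.75
tool_pos: [0.5136, 0.0482, 0.2734]
tool_rot: [0.996, -0.085, 0.001, 0.0]
force: [-2.3, 0.2, 3.7]
width: 0.0091
```

Run:
```python
import numpy as np
a=np.linspace(.845,1.979,19); r=.1352
for i in range(18): print(i,round(r*(np.cos(a[i])-np.cos(a[i+1])),4),round(-r*(np.sin(a[i+1])-np.sin(a[i])),4), (a[i+1]-.059).round(3))
```

```text
0 0.0065 -0.0054 0.849
1 0.0069 -0.005 0.912
2 0.0072 -0.0046 0.975
3 0.0075 -0.0041 1.038
4 0.0077 -0.0036 1.101
5 0.0079 -0.0032 1.164
6 0.0081 -0.0026 1.227
7 0.0082 -0.0021 1.29
8 0.0084 -0.0016 1.353
9 0.0084 -0.0011 1.416
10 0.0085 -0.0005 1.479
11 0.0085 -0.0 1.542
12 0.0085 0.0005 1.605
13 0.0085 0.0011 1.668
14 0.0084 0.0016 1.731
15 0.0082 0.0021 1.794
16 0.0081 0.0026 1.857
17 0.0079 0.0031 1.92
```

Emit:
send_rows(
  moves=[
    {"x": 0.006,"y": 0,"z": -0.0055,"ax": 0,"ay": 0,"az": 0,"claw": 1},
    {"x": 0.007,"y": 0,"z": -0.005,"ax": 0,"ay": 0,"az": 0,"claw": 1},
    {"x": 0.007,"y": 0,"z": -0.005,"ax": 0,"ay": 0,"az": 0,"claw": 1},
    {"x": 0.0075,"y": 0,"z": -0.004,"ax": 0,"ay": 0,"az": 0,"claw": 1},
    {"x": 0.0075,"y": 0,"z": -0.004,"ax": 0,"ay": 0,"az": 0,"claw": 1},
  ],
)

```text
clock: 4.25
tool_pos: [0.5472, 0.0421, 0.2984]
tool_rot: [0.996, -0.085, -0.0, 0.0]
force: [-10.5, -0.2, 11.6]
width: 0.0089
```

Emit:
send_rows(
  moves=[
    {"x": 0.007,"y": 0,"z": -0.0055,"ax": 0,"ay": 0,"az": 0,"claw": 1},
    {"x": 0.008,"y": 0,"z": -0.003,"ax": 0,"ay": 0,"az": 0,"claw": 1},
    {"x": 0.008,"y": 0,"z": -0.0025,"ax": 0,"ay": 0,"az": 0,"claw": 1},
    {"x": 0.0085,"y": 0,"z": -0.002,"ax": 0,"ay": 0,"az": 0,"claw": 1},
    {"x": 0.0085,"y": 0,"z": -0.001,"ax": 0,"ay": 0,"az": 0,"claw": 1},
  ],
)

```text
clock: 4.75
tool_pos: [0.588, 0.0348, 0.3113]
tool_rot: [0.996, -0.086, 0.001, 0.0]
force: [-3.5, -3.1, 5.4]
width: 0.0093
```

Emit:
send_rows(
  moves=[
    {"x": 0.0085,"y": 0,"z": -0.001,"ax": 0,"ay": 0,"az": 0,"claw": 1},
    {"x": 0.0085,"y": 0,"z": 0,"ax": 0,"ay": 0,"az": 0,"claw": 1},
    {"x": 0.0085,"y": 0,"z": 0.0005,"ax": 0,"ay": 0,"az": 0,"claw": 1},
    {"x": 0.0085,"y": 0,"z": 0.001,"ax": 0,"ay": 0,"az": 0,"claw": 1},
    {"x": 0.0085,"y": 0,"z": 0.0015,"ax": 0,"ay": 0,"az": 0,"claw": 1},
    {"x": 0.008,"y": 0,"z": 0.002,"ax": 0,"ay": 0,"az": 0,"claw": 1},
    {"x": 0.008,"y": 0,"z": 0.0025,"ax": 0,"ay": 0,"az": 0,"claw": 1},
    {"x": 0,"y": 0,"z": 0,"ax": 0,"ay": 0,"az": 0,"claw": 1},
  ],
)

```text
clock: 5.55
tool_pos: [0.6474, 0.024, 0.3045]
tool_rot: [0.996, -0.086, 0.003, 0.001]
force: [3.1, -5.4, 4.9]
width: 0.0088
```

Run:
```python
from h import *
crop(grab_frame("side"),235,110,110,120,5,'pics/s6.png')
```

```text
(no output)
```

View pics/s6.png

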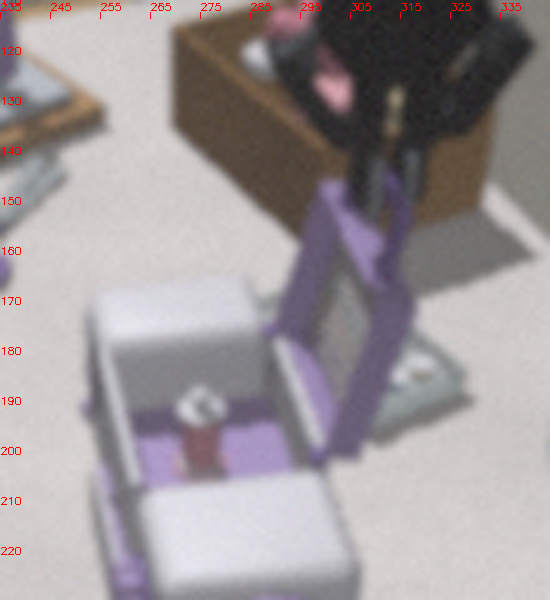

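Emit:
send_rows(
  moves=[
    {"x": 0.003,"y": -0.001,"z": 0.001,"ax": 0,"ay": 0,"az": 0,"claw": 1},
    {"x": 0,"y": 0,"z": 0,"ax": 0,"ay": 0,"az": 0,"claw": 1},
    {"x": 0,"y": 0,"z": 0,"ax": 0,"ay": 0,"az": 0,"claw": 0.7},
    {"x": 0,"y": 0,"z": 0,"ax": 0,"ay": 0,"az": 0,"claw": 0.7},
    {"x": 0,"y": 0,"z": -0.02,"ax": 0,"ay": 0,"az": 0,"claw": 0.7},
    {"x": 0,"y": 0,"z": -0.03,"ax": 0,"ay": 0,"az": 0,"claw": 0.7},
    {"x": 0,"y": 0,"z": -0.03,"ax": 0,"ay": 0,"az": 0,"claw": 0.7},
  ],
)

```text
clock: 6.3
tool_pos: [0.648, 0.0266, 0.3829]
tool_rot: [0.996, -0.085, -0.001, -0.0]
force: [0.4, 0.5, 0.7]
width: 0.0254
```

Run:
```python
from h import *
s=readout.get_state(); print(s['joint_positions'])
crop(grab_frame("side"),235,110,110,120,5,'pics/s7.png')
```

```text
[-7.73395764e-02  5.49275303e-01  7.90176001e-01  7.53148030e-04
  1.80335654e+00  9.30552077e-02]
```

View pics/s7.png

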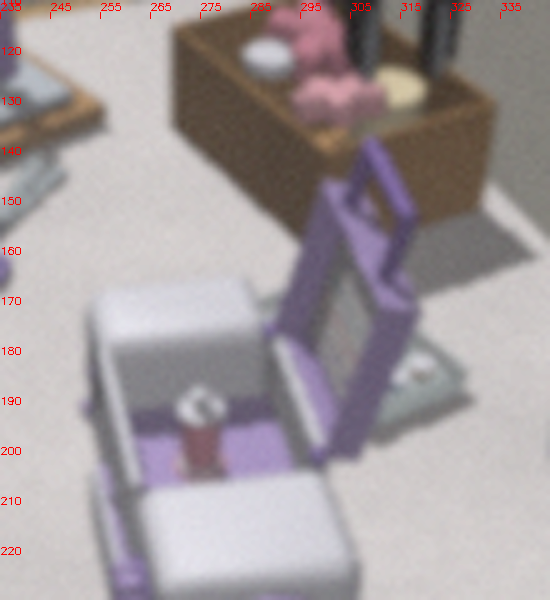

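```bash
sed -i "s/            print('{'.*/            print('{'+', '.join(f'\"{a}\": {v:g}' for a,v in zip(('x','y','z','ax','ay','az'),list(d)+list(w)))+'}')/" h.py
python3 - <<'E'
from h import *
plan([((.413,-.228,.25),down(-.62),16)])
E
```

```text
{"x": -0.0119, "y": 0.0182, "z": 0.0086, "ax": -0.0002, "ay": -0.0005, "az": 0.0281}
{"x": -0.0114, "y": 0.0185, "z": 0.0086, "ax": -0.0002, "ay": -0.0005, "az": 0.0281}
{"x": -0.0109, "y": 0.0188, "z": 0.0086, "ax": -0.0002, "ay": -0.0005, "az": 0.0281}
{"x": -0.0103, "y": 0.0191, "z": 0.0086, "ax": -0.0002, "ay": -0.0005, "az": 0.0281}
{"x": -0.0098, "y": 0.0194, "z": 0.0086, "ax": -0.0002, "ay": -0.0005, "az": 0.0281}
{"x": -0.0092, "y": 0.0197, "z": 0.0086, "ax": -0.0002, "ay": -0.0005, "az": 0.0281}
{"x": -0.0086, "y": 0.0199, "z": 0.0086, "ax": -0.0002, "ay": -0.0005, "az": 0.0281}
{"x": -0.0081, "y": 0.0202, "z": 0.0086, "ax": -0.0002, "ay": -0.0005, "az": 0.0281}
{"x": -0.0075, "y": 0.0204, "z": 0.0086, "ax": -0.0002, "ay": -0.0004, "az": 0.0281}
{"x": -0.0069, "y": 0.0206, "z": 0.0086, "ax": -0.0002, "ay": -0.0005, "az": 0.0281}
{"x": -0.0064, "y": 0.0207, "z": 0.0087, "ax": -0.0002, "ay": -0.0004, "az": 0.0281}
{"x": -0.0058, "y": 0.0209, "z": 0.0087, "ax": -0.0002, "ay": -0.0005, "az": 0.0281}
{"x": -0.0052, "y": 0.0211, "z": 0.0087, "ax": -0.0002, "ay": -0.0004, "az": 0.0281}
{"x": -0.0045, "y": 0.0212, "z": 0.0087, "ax": -0.0002, "ay": -0.0005, "az": 0.0281}
{"x": -0.004, "y": 0.0213, "z": 0.0086, "ax": -0.0002, "ay": -0.0004, "az": 0.0282}
{"x": -0.0033, "y": 0.0214, "z": 0.0087, "ax": -0.0002, "ay": -0.0005, "az": 0.0281}
-- [ 0.413 -0.228  0.25 ]
```

Emit:
send_rows(
  moves=[
    {"x": -0.012,"y": 0.018,"z": 0,"ax": 0,"ay": 0,"az": 0.028,"claw": 0.45},
    {"x": -0.0115,"y": 0.0185,"z": 0,"ax": 0,"ay": 0,"az": 0.028,"claw": 0.45},
    {"x": -0.011,"y": 0.019,"z": 0,"ax": 0,"ay": 0,"az": 0.028,"claw": 0.45},
    {"x": -0.0105,"y": 0.019,"z": 0.005,"ax": 0,"ay": 0,"az": 0.028,"claw": 0.45},
    {"x": -0.01,"y": 0.0195,"z": 0.005,"ax": 0,"ay": 0,"az": 0.028,"claw": 0.45},
    {"x": -0.009,"y": 0.0195,"z": 0.005,"ax": 0,"ay": 0,"az": 0.028,"claw": 0.45},
    {"x": -0.0085,"y": 0.02,"z": 0.008,"ax": 0,"ay": 0,"az": 0.028,"claw": 0.45},
    {"x": -0.008,"y": 0.02,"z": 0.01,"ax": 0,"ay": 0,"az": 0.028,"claw": 0.45},
  ],
)

```text
clock: 7.15
tool_pos: [0.5291, -0.1011, 0.3493]
tool_rot: [0.981, -0.196, 0.0, -0.0]
force: [0.0, -0.7, -0.1]
width: 0.047
```

Emit:
send_rows(
  moves=[
    {"x": -0.0075,"y": 0.0205,"z": 0.012,"ax": 0,"ay": 0,"az": 0.028,"claw": 0.45},
    {"x": -0.007,"y": 0.0205,"z": 0.012,"ax": 0,"ay": 0,"az": 0.028,"claw": 0.45},
    {"x": -0.0065,"y": 0.0205,"z": 0.012,"ax": 0,"ay": 0,"az": 0.028,"claw": 0.45},
    {"x": -0.006,"y": 0.021,"z": 0.012,"ax": 0,"ay": 0,"az": 0.028,"claw": 0.45},
    {"x": -0.005,"y": 0.021,"z": 0.013,"ax": 0,"ay": 0,"az": 0.028,"claw": 0.45},
    {"x": -0.0045,"y": 0.021,"z": 0.013,"ax": 0,"ay": 0,"az": 0.028,"claw": 0.45},
    {"x": -0.004,"y": 0.0215,"z": 0.013,"ax": 0,"ay": 0,"az": 0.028,"claw": 0.45},
    {"x": -0.0035,"y": 0.0215,"z": 0.013,"ax": 0,"ay": 0,"az": 0.028,"claw": 0.45},
  ],
)

```text
clock: 7.95
tool_pos: [0.4107, -0.2281, 0.249]
tool_rot: [0.952, -0.305, 0.0, -0.0]
force: [-0.1, -0.5, -0.3]
width: 0.0473
```

Run:
```python
from h import *
s=readout.get_state(); print(s['joint_positions'],s['width'])
f=grab_frame("side");np.save('side8.npy',f); crop(f,235,110,110,120,5,'pics/s8.png');crop(f,230,270,110,100,5,'pics/s8b.png')
f=grab_frame("top");np.save('top8.npy',f); crop(f,230,135,110,80,7,'pics/t8.png')
```

```text
[-6.70807393e-01  2.25702486e-01  1.63700841e+00  6.57332440e-04
  1.27855961e+00 -5.14417784e-02] 0.04725783598081999
```

View pics/t8.png

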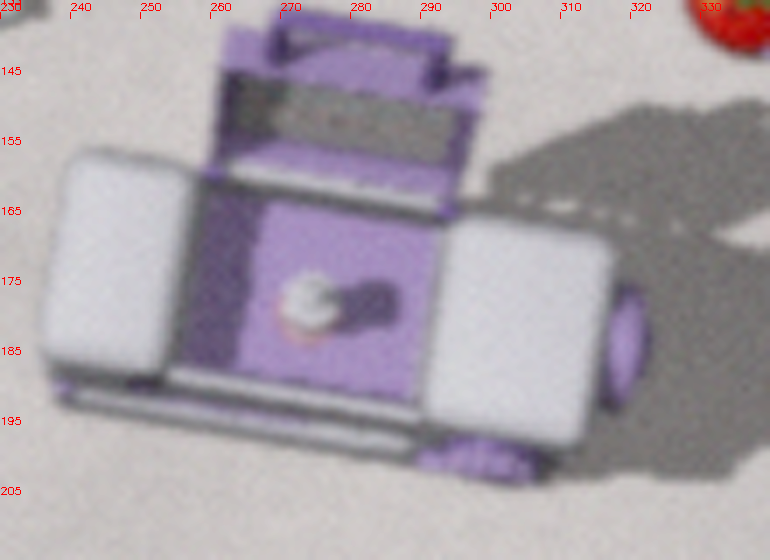

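View pics/s8.png

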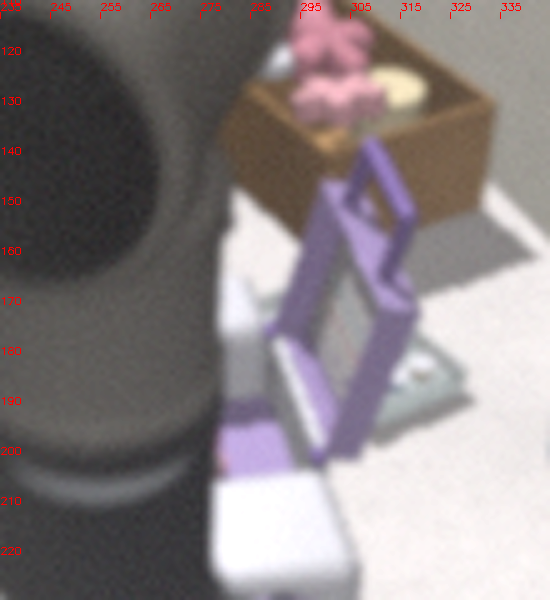

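View pics/s8b.png

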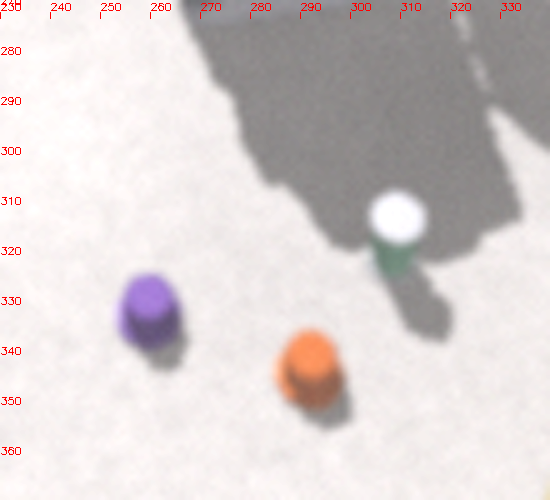

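Run:
```python
from h import *
def tri(a,b):
    r=least_squares(lambda X:np.r_[proj("top",X)-a,proj("side",X)-b],[.6,.03,.25]); return r.x,r.fun.round(2)
print("barL",tri((270,138.5),(309,139))); print("barR",tri((294,141.5),(316.8,152)))
# joint fit with theta
obs=[("top",(-.135,.039,.008),(270,138.5)),("top",(-.135,-.039,.008),(294,141.5)),("side",(-.135,.039,.008),(309,139)),("side",(-.135,-.039,.008),(316.8,152)),
("side",(-.099,.058,0),(299.5,147)),("side",(-.099,-.058,0),(312,171)),("top",(-.099,.058,0),(261.5,144.5)),("top",(-.099,-.058,0),(298,150.5)),("side",(0,-.058,0),(300.5,201)),("side",(0,.058,0),(290,175.5)),("top",(0,.058,0),(260.7,159.6)),("top",(0,-.058,0),(294.5,165))]
f=lambda q:np.concatenate([proj(n,lid(q,q[3],L))-uv for n,L,uv in obs])
r=least_squares(f,[.56,.04,-.17,1.8],loss='soft_l1');print(r.x,r.fun.reshape(-1,2).round(1).tolist())
p=r.x
# spool top/pin
print("pin tops top", atz("top",(274.5,177.5),.186),atz("top",(274.5,177),.1995))
m=cv2.imread('pics/s7.png')
print("side spool top disc", atz("side",(275.3,191.5),.186))
def spool(X): return np.r_[proj("top",[X[0],X[1],.186])-(274.3,178),proj("side",[X[0],X[1],.186])-(275.3,191.5)]
r=least_squares(spool,[.55,.04]);print(r.x,r.fun)
print(np.linalg.inv([[np.cos(p[2]),-np.sin(p[2])],[np.sin(p[2]),np.cos(p[2])]])@(r.x-p[:2]))
```

```text
barL (array([0.6545426 , 0.05919558, 0.31812141]), array([ 0.29, -0.87, -0.78,  0.17]))
barR (array([ 0.64222914, -0.01019416,  0.32372236]), array([ 0.16, -0.48, -0.41,  0.09]))
[ 0.56384353  0.03942483 -0.17181482  1.8078209 ] [[-1.0, -1.4], [1.2, -0.2], [-1.0, -1.1], [0.2, 2.4], [-0.3, -1.3], [-0.5, -0.2], [0.1, -0.3], [1.6, -0.2], [-0.8, 0.9], [-0.8, 0.0], [-0.7, -1.1], [0.9, -0.8]]
pin tops top [0.55792984 0.0424344  0.186     ] [0.55728701 0.04305787 0.1995    ]
side spool top disc [0.55844252 0.04027052 0.186     ]
[0.55773183 0.04181251] [ 0.39355902 -0.44143053 -0.45407067 -0.28037102]
[-0.00642993  0.00130761]
```

Run:
```python
import numpy as np
from scipy.optimize import least_squares
P=np.array([[.4858,.0532,.2298],[.5126,.0484,.2719],[.5136,.0482,.2734],[.5472,.0421,.2984],[.588,.0348,.3113],[.6474,.024,.3045]])
u=np.array([np.cos(-.1715),np.sin(-.1715)]); s=P[:,:2]@u; z=P[:,2]
f=lambda q:np.hypot(s-q[0],z+q[1]-.19)-.1352
r=least_squares(f,[.6,.017]);h,d=r.x;print(r.x,r.fun*1000)
print([np.arctan2(zz+d-.19,h-ss)-.059 for ss,zz in zip(s,z)])
print("final +0.6mm", np.arctan2(.303+d-.19,h-(np.array([.648,.0266])@u))-.059, h, "img hinge s", np.array([.56384,.03942])@u+.047)
f=lambda q:np.hypot(s-q[0],z+q[1]-.19)-q[2]
r=least_squares(f,[.6,.017,.135]);h,d,R=r.x;print(r.x,r.fun*1000,[np.arctan2(zz+d-.19,h-ss)-.059 for ss,zz in zip(s,z)])
```

```text
[0.59287811 0.01315914] [-1.02245304 -0.05794052  0.28427226  0.7568537   0.65762804 -1.14028974]
[np.float64(0.3467353200725733), np.float64(0.7211718516351948), np.float64(0.7343344988046236), np.float64(1.047419524977589), np.float64(1.368189235367847), np.float64(1.822051120819954)]
final +0.6mm 1.8265612467371348 0.5928781139786247 img hinge s 0.5958409638855642
[0.59016551 0.00701586 0.12920819] [ 0.13316541 -0.29197281  0.01682228  0.04148479  0.19378384 -0.09328331] [np.float64(0.3113651604948058), np.float64(0.7020997964321203), np.float64(0.7159463071871974), np.float64(1.0448970893162568), np.float64(1.3821422554378267), np.float64(1.8565903374804589)]
```

Run:
```python
from h import *
p=[.5625,.0395,-.1718]
outs=[]
for n,(u0,v0) in (("top",(250,130)),("side",(280,130))):
  im0=np.load(f'{n}8.npy')[:,:,::-1]; k=8
  for th in (1.745,1.83,1.92):
    im=cv2.resize(im0[v0:v0+50 if n=="top" else v0+75,u0:u0+50],None,fx=5,fy=5,interpolation=cv2.INTER_CUBIC); im=np.clip(im*1.3,0,255).astype('uint8')
    T=lambda P:lid(p,th,P)
    def box(x0,x1,y0,y1,z0,z1,c):
            v=[T((x,y,z)) for x in(x0,x1) for y in(y0,y1) for z in(z0,z1)]
            for i in range(8):
                for j in(1,2,4):
                    if not i&j: cv2.line(im,*[tuple(int(t) for t in (proj(n,x)-[u0-.5,v0-.5])*5) for x in(v[i],v[i|j])],c,1)
    box(-.099,0,-.058,.058,0,.022,(0,0,255)); box(-.14,-.13,-.039,.039,.003,.013,(0,255,255))
    outs.append(im)
cv2.imwrite('pics/ovl.png',np.vstack([np.hstack(outs[:3])[:215],np.hstack(outs[3:])]))
```

```text
(no output)
```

View pics/ovl.png

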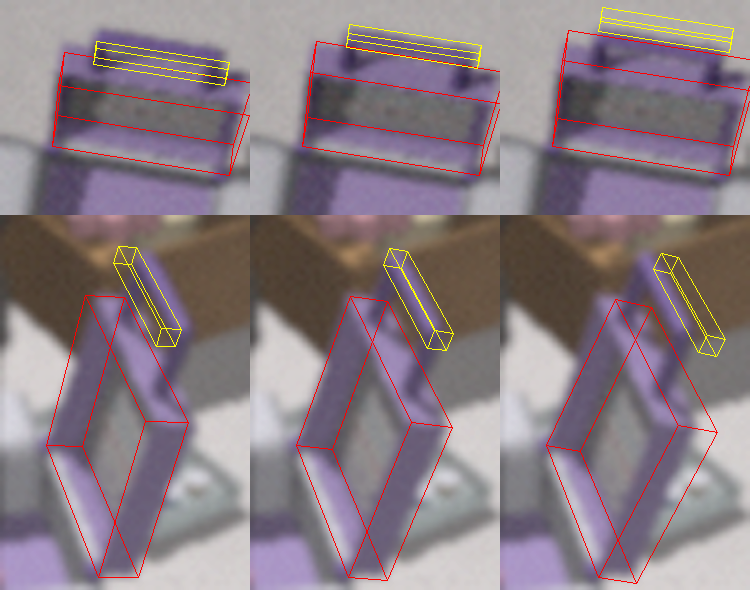

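Emit:
send_rows(
  moves=[
    {"x": 0.0025,"y": 0,"z": 0.04,"ax": 0,"ay": 0,"az": 0,"claw": 0.45},
    {"x": 0,"y": 0,"z": 0.04,"ax": 0,"ay": 0,"az": 0,"claw": 0.45},
    {"x": 0,"y": 0,"z": 0.04,"ax": 0,"ay": 0,"az": 0,"claw": 0.45},
    {"x": 0,"y": 0,"z": 0.04,"ax": 0,"ay": 0,"az": 0,"claw": 0.45},
    {"x": 0,"y": 0,"z": 0.04,"ax": 0,"ay": 0,"az": 0,"claw": 0.45},
    {"x": 0,"y": 0,"z": 0,"ax": 0,"ay": 0,"az": 0,"claw": 0.45},
  ],
)

```text
clock: 8.65
tool_pos: [0.4113, -0.2267, 0.046]
tool_rot: [0.953, -0.304, -0.004, -0.002]
force: [-0.6, 0.1, 0.0]
width: 0.0467
```

Run:
```python
from h import *
crop(grab_frame("side"),210,270,110,100,5,'pics/s9.png')
crop(grab_frame("top"),300,170,110,80,7,'pics/t9.png')
```

```text
(no output)
```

View pics/s9.png

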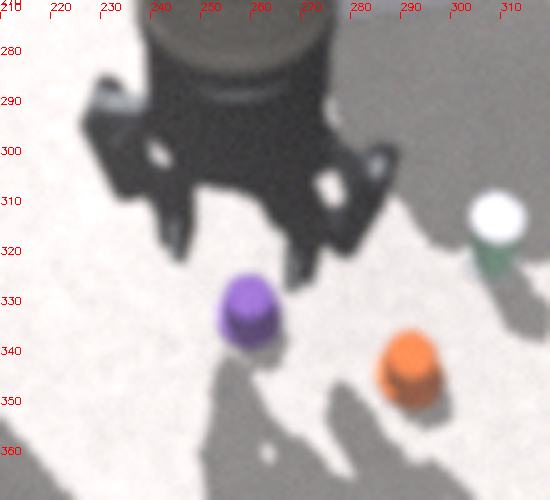

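View pics/t9.png

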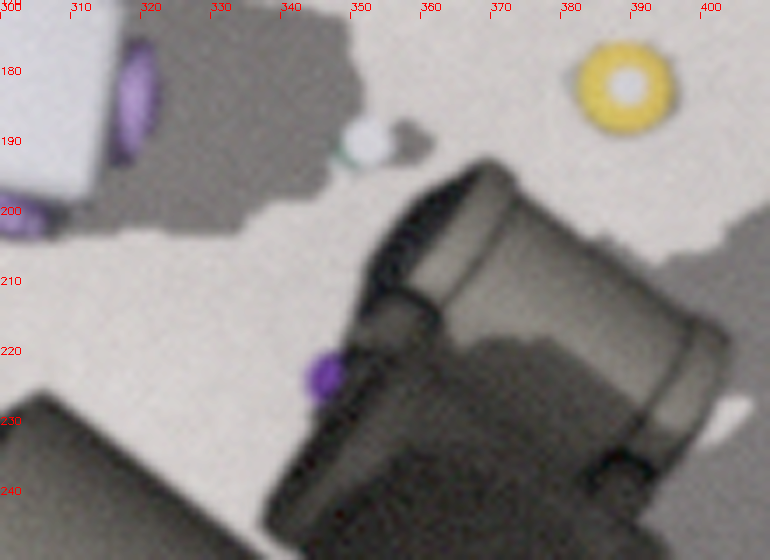

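Run:
```python
from h import *
for P in ([.4113,-.2267,.046],[.413,-.2295,.021],[.413,-.2295,.0],[.4125,-.2285,.021]): print(proj("side",P),proj("top",P))
# cap top-disc centroid
for n,f,(u0,v0,u1,v1) in (("side",np.load('side8.npy'),(250,318,272,345)),("top",cv2.imread('pics/top0.png')[:,:,::-1],(338,214,358,234))):
    h=cv2.cvtColor(f,cv2.COLOR_RGB2HSV); m=cv2.inRange(h,(120,90,30),(150,255,255)); mm=np.zeros_like(m); mm[v0:v1,u0:u1]=m[v0:v1,u0:u1]; ys,xs=np.nonzero(mm); print(n,xs.min(),xs.max(),ys.min(),ys.max(),xs.mean(),ys.mean())
```

```text
[257.61747944 321.77789367] [349.54769568 224.26616921]
[258.86285406 328.26778559] [348.72014491 224.14543736]
[258.97785897 332.85643477] [347.41863679 224.44712744]
[258.51898845 327.95965868] [348.44822041 224.28805983]
side 255 264 326 336 259.25 329.85
top 344 351 221 227 347.73333333333335 223.9777777777778
```

Emit:
send_rows(
  moves=[
    {"x": 0.002,"y": 0.001,"z": 0.02,"ax": 0,"ay": 0,"az": 0,"claw": 0.45},
    {"x": 0,"y": 0,"z": 0.013,"ax": 0,"ay": 0,"az": 0,"claw": 0.45},
    {"x": 0,"y": 0,"z": 0.005,"ax": 0,"ay": 0,"az": 0,"claw": 0.45},
    {"x": 0,"y": 0,"z": 0,"ax": 0,"ay": 0,"az": 0,"claw": 0.45},
    {"x": 0,"y": 0,"z": 0,"ax": 0,"ay": 0,"az": 0,"claw": 0.6},
    {"x": 0,"y": 0,"z": 0,"ax": 0,"ay": 0,"az": 0,"claw": 0.9},
    {"x": 0,"y": 0,"z": 0,"ax": 0,"ay": 0,"az": 0,"claw": 0.9},
  ],
  grip_force=20,
)

```text
clock: 9.45
tool_pos: [0.4148, -0.2317, 0.0131]
tool_rot: [0.952, -0.305, 0.001, 0.0]
force: [0.0, 0.1, 5.9]
width: 0.023
```

Emit:
send_rows(
  moves=[
    {"x": 0,"y": 0,"z": 0,"ax": 0,"ay": 0,"az": 0,"claw": 0.9},
  ],
)

```text
clock: 9.55
tool_pos: [0.4148, -0.2317, 0.0131]
tool_rot: [0.952, -0.305, 0.001, 0.0]
force: [-0.4, 1.3, 6.9]
width: 0.0232
```

Run:
```python
from h import *
print(readout.get_state())
crop(grab_frame("side"),210,270,110,100,5,'pics/s10.png')
```

```text
{'clock': 9.55, 'joint_positions': array([-6.71028511e-01,  5.57732356e-01,  1.91082925e+00,  3.16428347e-04,
        6.70565429e-01, -5.22099474e-02]), 'joint_vel': array([-5.86505385e-05, -1.45324619e-04,  7.35873024e-04,  3.90010952e-04,
        1.28426929e-03,  1.70511714e-04]), 'joint_torque': array([-2.63518179e-01, -4.06875479e+01, -1.32662326e+01, -8.71348986e-02,
       -2.53784638e-01,  3.30355993e-03]), 'tool_pos': array([ 0.41481922, -0.23170786,  0.0130811 ]), 'tool_rot': array([ 9.52475164e-01, -3.04613742e-01,  1.18791746e-03,  3.44052259e-04]), 'force': array([-0.36869681,  1.28230728,  6.92989087]), 'wrist_torque': array([ 0.17297309,  0.0728312 , -0.01576682]), 'width': 0.023151770052315234}
```

View pics/s10.png

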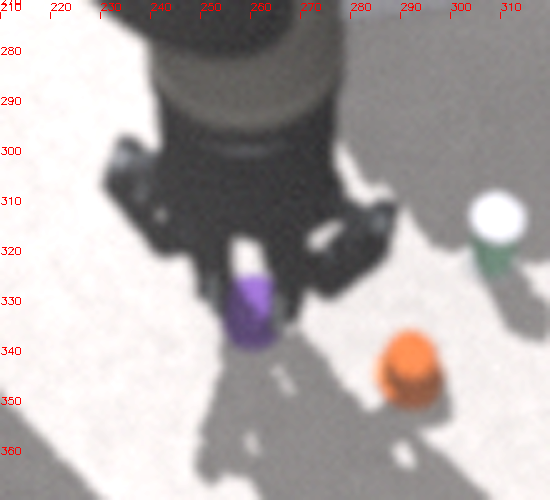

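Emit:
send_rows(
  moves=[
    {"x": 0,"y": 0,"z": -0.002,"ax": 0,"ay": 0,"az": 0,"claw": 0.9},
    {"x": 0,"y": 0,"z": 0,"ax": 0,"ay": 0,"az": 0,"claw": 0.45},
    {"x": 0,"y": 0,"z": 0,"ax": 0,"ay": 0,"az": 0,"claw": 0.45},
    {"x": 0,"y": 0,"z": 0,"ax": 0,"ay": 0,"az": -0.143,"claw": 0.45},
    {"x": 0,"y": 0,"z": 0,"ax": 0,"ay": 0,"az": -0.143,"claw": 0.45},
    {"x": 0,"y": 0,"z": 0,"ax": 0,"ay": 0,"az": -0.143,"claw": 0.45},
    {"x": 0,"y": 0,"z": 0,"ax": 0,"ay": 0,"az": -0.143,"claw": 0.45},
    {"x": 0,"y": 0,"z": 0,"ax": 0,"ay": 0,"az": -0.143,"claw": 0.45},
  ],
)

```text
clock: 10.4
tool_pos: [0.4139, -0.2311, 0.0137]
tool_rot: [0.999, 0.051, -0.0, -0.0]
force: [-0.7, -0.4, 0.3]
width: 0.047
```

Emit:
send_rows(
  moves=[
    {"x": 0,"y": 0,"z": 0,"ax": 0,"ay": 0,"az": -0.143,"claw": 0.45},
    {"x": 0,"y": 0,"z": 0,"ax": 0,"ay": 0,"az": -0.143,"claw": 0.45},
    {"x": 0,"y": 0,"z": 0,"ax": 0,"ay": 0,"az": -0.143,"claw": 0.45},
    {"x": 0,"y": 0,"z": 0,"ax": 0,"ay": 0,"az": -0.143,"claw": 0.45},
    {"x": 0,"y": 0,"z": 0,"ax": 0,"ay": 0,"az": -0.143,"claw": 0.45},
    {"x": 0,"y": 0,"z": 0,"ax": 0,"ay": 0,"az": -0.143,"claw": 0.45},
    {"x": 0,"y": 0,"z": 0,"ax": 0,"ay": 0,"az": 0,"claw": 0.45},
  ],
)

```text
clock: 11.1
tool_pos: [0.414, -0.2312, 0.0137]
tool_rot: [0.888, 0.46, -0.0, -0.0]
force: [-0.3, 0.4, 0.4]
width: 0.0469
```

Emit:
send_rows(
  moves=[
    {"x": 0,"y": 0,"z": 0,"ax": 0,"ay": 0,"az": 0,"claw": 1},
    {"x": 0,"y": 0,"z": 0,"ax": 0,"ay": 0,"az": 0,"claw": 1},
    {"x": 0,"y": 0,"z": 0,"ax": 0,"ay": 0,"az": 0,"claw": 1},
    {"x": 0,"y": 0,"z": 0,"ax": 0,"ay": 0,"az": 0,"claw": 1},
  ],
  grip_force=20,
)

```text
clock: 11.5
tool_pos: [0.414, -0.2312, 0.0138]
tool_rot: [0.889, 0.459, 0.0, -0.0]
force: [-0.4, 0.5, 2.3]
width: 0.0228
```

Emit:
send_rows(
  moves=[
    {"x": 0,"y": 0,"z": 0,"ax": 0,"ay": 0,"az": 0,"claw": 1},
    {"x": 0,"y": 0,"z": 0,"ax": 0,"ay": 0,"az": 0,"claw": 1},
    {"x": 0,"y": 0,"z": -0.02,"ax": 0,"ay": 0,"az": 0,"claw": 1},
    {"x": 0,"y": 0,"z": -0.04,"ax": 0,"ay": 0,"az": 0,"claw": 1},
    {"x": 0,"y": 0,"z": -0.04,"ax": 0,"ay": 0,"az": 0,"claw": 1},
    {"x": 0,"y": 0,"z": -0.04,"ax": 0,"ay": 0,"az": 0,"claw": 1},
    {"x": 0,"y": 0,"z": -0.04,"ax": 0,"ay": 0,"az": 0,"claw": 1},
    {"x": 0,"y": 0,"z": -0.04,"ax": 0,"ay": 0,"az": 0,"claw": 1},
  ],
  grip_force=60,
)

```text
clock: 12.3
tool_pos: [0.4137, -0.231, 0.2354]
tool_rot: [0.888, 0.459, 0.0, -0.0]
force: [0.3, -0.2, -1.2]
width: 0.0205
```

Run:
```python
from h import *
s=readout.get_state(); print(s['joint_positions'],s['width'])
crop(grab_frame("side"),200,170,110,100,6,'pics/s11.png')
print(Ro.from_quat(s['tool_rot']).as_matrix().round(3))
for z in (0,-.01): print(proj("side",s['tool_pos']+[0,0,z]))
```

```text
[-6.71156444e-01  2.44831349e-01  1.65058152e+00  9.14999007e-05
  1.24621648e+00 -1.62468039e+00] 0.02048983836861808
[[ 0.579  0.815  0.   ]
 [ 0.815 -0.579  0.   ]
 [ 0.    -0.    -1.   ]]
[258.03333104 271.47592518]
[258.10751787 274.65813202]
```

View pics/s11.png

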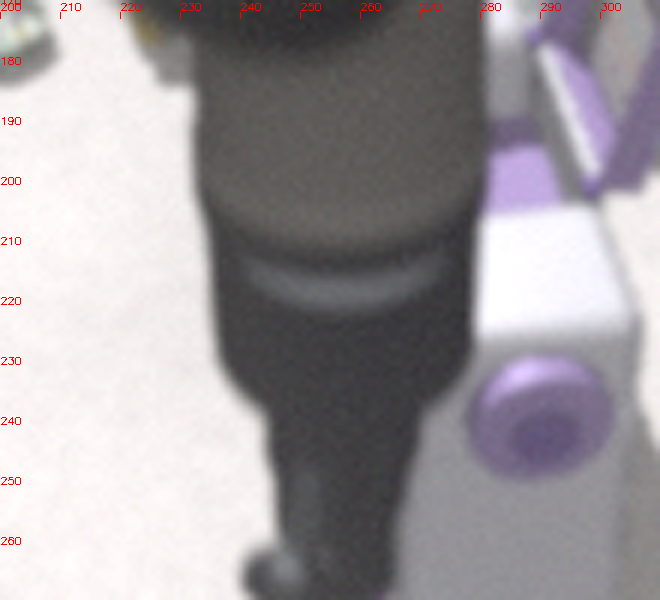

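Run:
```python
from h import *
crop(grab_frame("side"),210,240,100,110,5,'pics/s12.png')
```

```text
(no output)
```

View pics/s12.png

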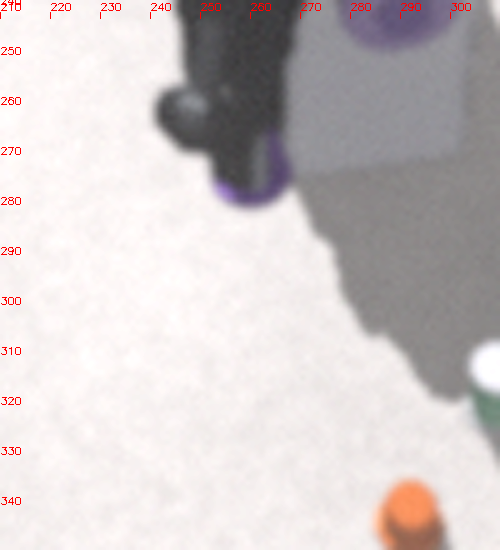

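Run:
```python
from h import *
f=grab_frame("side"); h=cv2.cvtColor(f,cv2.COLOR_RGB2HSV)
print(readout.get_state()['tool_pos'])
for v in range(268,284): print(v,' '.join(f"{r},{g},{b}" for r,g,b in f[v,248:272:1])) if v in(272,275,277,279,281) else None
T=readout.get_state()['tool_pos']; a=np.linspace(0,2*np.pi,73)
for z in (-.0138,-.0108):
    c=np.stack([T[0]+.016*np.cos(a),T[1]+.016*np.sin(a),0*a+T[2]+z],1); q=proj("side",c); print(q.min(0),q.max(0))
```

```text
[ 0.41503935 -0.2319557   0.23602671]
272 146,143,143 143,139,140 133,130,129 114,112,113 85,83,84 59,59,60 49,49,48 48,46,48 46,45,47 49,48,48 45,45,45 49,48,49 53,53,56 63,63,65 71,71,73 66,64,73 64,57,73 60,51,74 63,55,77 74,69,83 87,84,93 93,93,97 99,98,100 100,99,102
275 169,164,164 169,164,165 165,161,160 151,148,148 115,112,114 73,73,74 53,50,53 49,48,49 47,45,46 47,45,46 51,50,51 50,48,50 55,54,55 67,68,68 72,69,74 67,65,72 60,54,71 60,51,72 60,50,73 65,57,78 76,73,84 87,84,89 93,93,95 94,92,94
277 168,164,163 171,167,166 169,166,165 158,155,156 135,130,136 101,92,111 82,71,98 68,58,82 56,52,63 51,48,54 49,47,52 52,50,53 59,58,62 69,69,71 73,72,77 67,64,76 61,54,74 59,50,74 67,55,80 73,66,83 87,82,90 92,90,92 95,93,93 90,89,90
279 168,165,163 168,163,163 170,165,166 166,161,162 153,147,153 134,125,141 115,99,132 99,81,120 82,66,103 68,56,83 60,50,73 63,55,74 63,55,75 65,56,75 67,58,79 64,55,78 67,56,81 72,62,84 94,88,101 119,113,121 135,129,131 130,127,128 108,106,105 95,92,92
281 167,163,162 168,165,164 168,164,164 166,162,161 164,161,161 161,157,158 150,146,150 133,125,137 115,107,122 97,89,106 88,78,98 81,73,93 81,72,93 83,74,93 87,78,97 98,89,104 111,104,116 129,123,129 147,143,146 160,155,156 161,157,158 154,150,149 132,129,130 109,107,106
[250.79822665 269.27693037] [267.05572815 282.6520277 ]
[250.75561421 268.33269349] [267.05885582 281.71139859]
```

```bash
python3 - <<'E'
from h import *
t=np.load('top8.npy').astype(int)
s=grab_frame("side")
print(t[170:187,264:286].sum(2)//3)
E
python3 - <<'E'
import sys; sys.path.insert(0,'.')
from h import *
im=cv2.imread('pics/s7.png')
c=im[360:500,140:280]; cv2.imwrite('pics/s7z.png',cv2.resize(c,None,fx=4,fy=4))
t=np.load('top8.npy')[165:192,258:292,::-1]; cv2.imwrite('pics/t8z.png',cv2.resize(t,None,fx=18,fy=18,interpolation=cv2.INTER_NEAREST))
E
```

```text
[[ 66  75  94 106 111 111 114 113 111 111 111 111 111 111 113 112 112 110
  113 111 109 108]
 [ 67  76  97 108 109 114 113 112 112 112 112 112 111 113 109 112 110 113
  110 111 112 109]
 [ 67  77  97 109 111 110 111 113 111 112 113 112 110 112 110 113 110 109
  109 110 110 110]
 [ 65  79  97 105 110 110 112 113 113 119 115 117 112 112 111 112 111 112
  109 111 110 111]
 [ 65  79  96 109 111 114 112 118 121 127 125 124 117 113 110 109 110 104
  102 102 101 105]
 [ 64  75  95 109 109 110 120 126 128 125 118 115 116 111 106 103 100  88
   80  79  79  85]
 [ 67  76  97 108 111 112 124 131 135 128 123 116 101  95  85  81  78  73
   68  69  67  70]
 [ 70  81 101 110 112 114 119 131 132 130 125 109  92  82  76  68  69  68
   68  62  67  63]
 [ 70  93 109 106 109 113 125 133 133 125 122 111 104  97  80  70  67  69
   62  68  69  63]
 [ 76  95 111 112 113 113 125 134 133 129 124 122 120 111  89  69  69  65
   67  66  64  66]
 [ 78  97 108 113 112 111 112 121 125 131 130 127 120 100  80  69  64  69
   69  68  70  69]
 [ 81  99 108 112 113 108 109 112 113 115 118 109  96  79  69  68  73  78
   80  82  83  85]
 [ 91 106 109 112 112 109 110 115 112 105  99  97  92  88  82  83  84  92
  102 106 107 102]
 [ 97 108 112 112 112 110 110 111 114 109 106 104 106 105 105 104 104 110
  111 112 108 112]
 [ 97 110 110 109 111 111 111 111 112 107 104 108 111 111 109 110 111 110
  111 111 111 109]
 [ 98 111 111 110 112 108 109 110 112 111 110 108 113 110 113 110 109 112
  112 114 110 107]
 [ 99 110 110 114 111 112 109 111 112 115 111 112 113 110 113 112 110 112
  110 111 113 111]]
```

View pics/s7z.png

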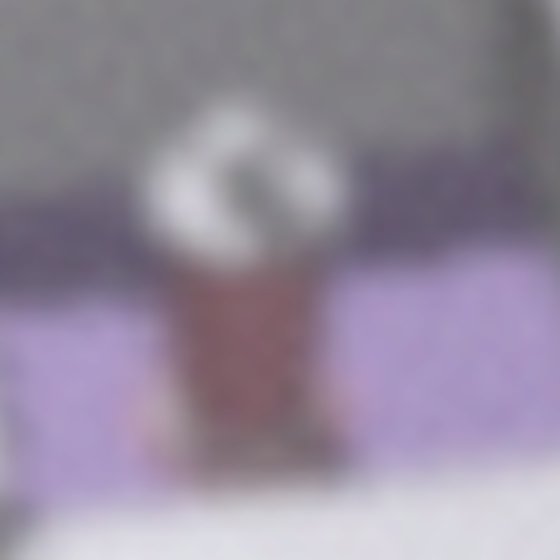

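View pics/t8z.png

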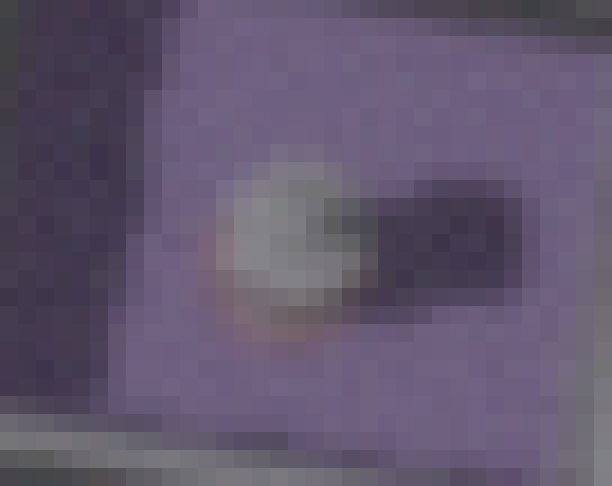

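Run:
```python
from h import *
print(atz("top",(273.9,177.5),.187),atz("side",(274.9,191.),.186))
def spool(X): return np.r_[proj("top",[X[0],X[1],.186])-(273.9,177.5),proj("side",[X[0],X[1],.186])-(274.9,191)]
r=least_squares(spool,[.55,.04]);print(r.x,r.fun)
plan([((.5485,.005,.25),down(1.23),14)])
```

```text
[0.55778235 0.04441873 0.187     ] [0.55821463 0.0426339  0.186     ]
[0.55823861 0.04366456] [ 0.21756595 -0.09050723 -0.13170379 -0.22757316]
{"x": 0.0193, "y": -0.0019, "z": -0.0011, "ax": 0.0001, "ay": 0, "az": -0.0197}
{"x": 0.0194, "y": -0.0016, "z": -0.0011, "ax": 0.0001, "ay": 0, "az": -0.0197}
{"x": 0.0194, "y": -0.0012, "z": -0.0011, "ax": 0.0001, "ay": 0, "az": -0.0197}
{"x": 0.0194, "y": -0.0008, "z": -0.0011, "ax": 0.0001, "ay": 0, "az": -0.0198}
{"x": 0.0194, "y": -0.0004, "z": -0.0012, "ax": 0.0001, "ay": 0, "az": -0.0197}
{"x": 0.0194, "y": -0, "z": -0.0011, "ax": 0.0001, "ay": 0, "az": -0.0198}
{"x": 0.0194, "y": 0.0004, "z": -0.0012, "ax": 0.0001, "ay": 0, "az": -0.0197}
{"x": 0.0194, "y": 0.0007, "z": -0.0011, "ax": 0.0001, "ay": 0, "az": -0.0198}
{"x": 0.0194, "y": 0.0011, "z": -0.0012, "ax": 0.0001, "ay": 0, "az": -0.0197}
{"x": 0.0193, "y": 0.0015, "z": -0.0011, "ax": 0.0001, "ay": 0, "az": -0.0198}
{"x": 0.0193, "y": 0.0019, "z": -0.0012, "ax": 0.0001, "ay": 0, "az": -0.0197}
{"x": 0.0193, "y": 0.0023, "z": -0.0011, "ax": 0.0001, "ay": 0.0001, "az": -0.0198}
{"x": 0.0192, "y": 0.0026, "z": -0.0012, "ax": 0.0001, "ay": 0, "az": -0.0197}
{"x": 0.0192, "y": 0.0031, "z": -0.0011, "ax": 0.0002, "ay": 0.0001, "az": -0.0198}
-- [0.5485 0.005  0.25  ]
```

Run:
```python
from h import *
plan([((.5566,.0442,.245),down(1.23),16)])
```

```text
{"x": 0.0192, "y": -0.0027, "z": -0.0007, "ax": 0.0001, "ay": 0, "az": -0.0173}
{"x": 0.0192, "y": -0.0024, "z": -0.0007, "ax": 0.0001, "ay": 0, "az": -0.0173}
{"x": 0.0193, "y": -0.002, "z": -0.0007, "ax": 0.0001, "ay": 0, "az": -0.0173}
{"x": 0.0193, "y": -0.0017, "z": -0.0007, "ax": 0.0001, "ay": 0, "az": -0.0173}
{"x": 0.0193, "y": -0.0014, "z": -0.0007, "ax": 0.0001, "ay": 0, "az": -0.0173}
{"x": 0.0194, "y": -0.001, "z": -0.0007, "ax": 0.0001, "ay": 0, "az": -0.0173}
{"x": 0.0194, "y": -0.0007, "z": -0.0007, "ax": 0.0001, "ay": 0, "az": -0.0173}
{"x": 0.0194, "y": -0.0004, "z": -0.0007, "ax": 0.0001, "ay": 0, "az": -0.0173}
{"x": 0.0194, "y": -0, "z": -0.0007, "ax": 0.0001, "ay": 0, "az": -0.0172}
{"x": 0.0194, "y": 0.0003, "z": -0.0007, "ax": 0.0001, "ay": 0, "az": -0.0173}
{"x": 0.0194, "y": 0.0006, "z": -0.0007, "ax": 0.0001, "ay": 0, "az": -0.0172}
{"x": 0.0193, "y": 0.001, "z": -0.0006, "ax": 0.0001, "ay": 0, "az": -0.0173}
{"x": 0.0193, "y": 0.0013, "z": -0.0007, "ax": 0.0001, "ay": 0, "az": -0.0172}
{"x": 0.0193, "y": 0.0017, "z": -0.0006, "ax": 0.0001, "ay": 0.0001, "az": -0.0173}
{"x": 0.0193, "y": 0.002, "z": -0.0007, "ax": 0, "ay": 0, "az": -0.0172}
{"x": 0.0192, "y": 0.0023, "z": -0.0006, "ax": 0.0001, "ay": 0.0001, "az": -0.0173}
-- [0.5566 0.0442 0.245 ]
```

Emit:
send_rows(
  moves=[
    {"x": 0.019,"y": -0.0025,"z": -0.005,"ax": 0,"ay": 0,"az": -0.017,"claw": 1},
    {"x": 0.019,"y": -0.0025,"z": -0.005,"ax": 0,"ay": 0,"az": -0.017,"claw": 1},
    {"x": 0.0195,"y": -0.002,"z": 0,"ax": 0,"ay": 0,"az": -0.017,"claw": 1},
    {"x": 0.0195,"y": -0.0015,"z": 0,"ax": 0,"ay": 0,"az": -0.017,"claw": 1},
    {"x": 0.0195,"y": -0.0015,"z": 0,"ax": 0,"ay": 0,"az": -0.017,"claw": 1},
    {"x": 0.0195,"y": -0.001,"z": 0,"ax": 0,"ay": 0,"az": -0.017,"claw": 1},
    {"x": 0.0195,"y": -0.0005,"z": 0,"ax": 0,"ay": 0,"az": -0.017,"claw": 1},
    {"x": 0.0195,"y": -0.0005,"z": 0,"ax": 0,"ay": 0,"az": -0.017,"claw": 1},
  ],
)

```text
clock: 13.3
tool_pos: [0.4853, -0.0922, 0.2416]
tool_rot: [0.855, 0.519, -0.001, -0.002]
force: [-0.1, -0.4, -1.1]
width: 0.0208
```

Emit:
send_rows(
  moves=[
    {"x": 0.0195,"y": 0,"z": 0,"ax": 0,"ay": 0,"az": -0.017,"claw": 1},
    {"x": 0.0195,"y": 0.0005,"z": 0,"ax": 0,"ay": 0,"az": -0.017,"claw": 1},
    {"x": 0.0195,"y": 0.0005,"z": 0,"ax": 0,"ay": 0,"az": -0.017,"claw": 1},
    {"x": 0.019,"y": 0.001,"z": 0,"ax": 0,"ay": 0,"az": -0.017,"claw": 1},
    {"x": 0.019,"y": 0.0015,"z": 0,"ax": 0,"ay": 0,"az": -0.017,"claw": 1},
    {"x": 0.019,"y": 0.0015,"z": 0,"ax": 0,"ay": 0,"az": -0.017,"claw": 1},
    {"x": 0.019,"y": 0.002,"z": 0,"ax": 0,"ay": 0,"az": -0.017,"claw": 1},
    {"x": 0.015,"y": 0.002,"z": 0,"ax": 0,"ay": 0,"az": -0.017,"claw": 1},
  ],
)

```text
clock: 14.1
tool_pos: [0.5551, 0.0405, 0.2416]
tool_rot: [0.818, 0.576, -0.001, -0.001]
force: [0.2, 0.3, 0.1]
width: 0.0206
```

Run:
```python
from h import *
s=readout.get_state(); print(s['tool_pos'],s['joint_positions'])
f=grab_frame("side");crop(f,235,140,90,90,6,'pics/s13.png'); np.save('side13.npy',f)
T=readout.get_state()['tool_pos']; a=np.linspace(0,2*np.pi,73)
for z in (-.0138,-.0108):
    c=np.stack([T[0]+.016*np.cos(a),T[1]+.016*np.sin(a),0*a+T[2]+z],1); q=proj("side",c); print(q.min(0),q.max(0))
plan([((.5566,.0442,.245),down(1.23),1)])
```

```text
[0.55511344 0.04054539 0.24155124] [-6.48953608e-02  3.94901213e-01  1.41503434e+00  1.93684216e-04
  1.33552092e+00 -1.29197969e+00]
[268.35938932 175.33011588] [280.52113706 182.71866896]
[268.36446407 174.42671613] [280.55179024 181.80631057]
{"x": 0.0022, "y": -0.0001, "z": -0.0032, "ax": -0.003, "ay": -0.0005, "az": -0.0011}
-- [0.5566 0.0442 0.245 ]
```

View pics/s13.png

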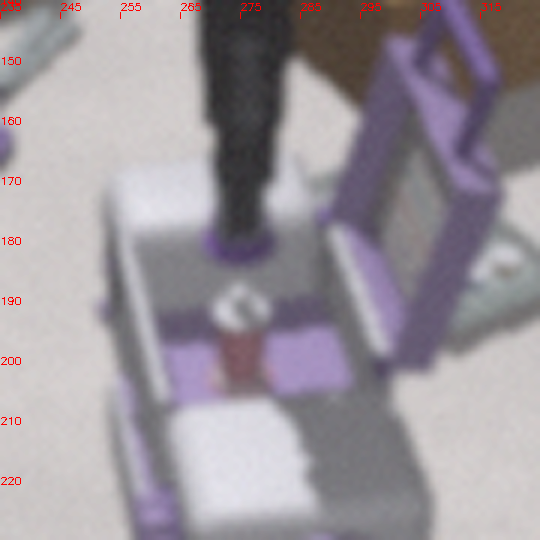

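Emit:
send_rows(
  moves=[
    {"x": 0.0035,"y": 0.001,"z": 0.005,"ax": -0.003,"ay": 0,"az": 0,"claw": 1},
    {"x": 0,"y": 0,"z": 0.01,"ax": 0,"ay": 0,"az": 0,"claw": 1},
    {"x": 0,"y": 0,"z": 0.0065,"ax": 0,"ay": 0,"az": 0,"claw": 1},
    {"x": 0,"y": 0,"z": 0,"ax": 0,"ay": 0,"az": 0,"claw": 1},
  ],
)

```text
clock: 14.55
tool_pos: [0.5567, 0.0419, 0.2207]
tool_rot: [0.818, 0.575, -0.0, 0.0]
force: [-0.4, 0.7, 0.3]
width: 0.0205
```

Run:
```python
from h import *
s=readout.get_state(); print(s['tool_pos'],s['force'])
f=grab_frame("side");crop(f,255,165,45,45,12,'pics/s14.png')
```

```text
[0.55670019 0.04187564 0.2207123 ] [-0.38703466  0.66666704  0.30533497]
```

View pics/s14.png

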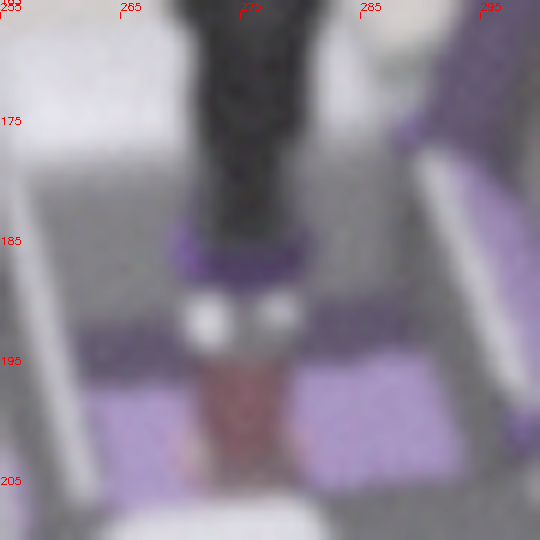

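Emit:
send_rows(
  moves=[
    {"x": 0.0015,"y": 0,"z": 0.004,"ax": 0,"ay": 0,"az": 0,"claw": 1},
    {"x": 0,"y": 0,"z": 0.003,"ax": 0,"ay": 0,"az": 0,"claw": 1},
    {"x": 0,"y": 0,"z": 0.001,"ax": 0,"ay": 0,"az": 0,"claw": 1},
    {"x": 0,"y": 0,"z": 0,"ax": 0,"ay": 0,"az": 0,"claw": 1},
  ],
)

```text
clock: 15.0
tool_pos: [0.5581, 0.0438, 0.2142]
tool_rot: [0.818, 0.575, 0.001, 0.001]
force: [-0.5, 0.5, 0.8]
width: 0.0205
```

Emit:
send_rows(
  moves=[
    {"x": 0,"y": 0,"z": 0.002,"ax": 0,"ay": 0,"az": 0,"claw": 1},
    {"x": 0,"y": 0,"z": 0.002,"ax": 0,"ay": 0,"az": 0,"claw": 1},
    {"x": 0,"y": 0,"z": 0,"ax": 0,"ay": 0,"az": 0,"claw": 1},
  ],
)

```text
clock: 15.3
tool_pos: [0.5584, 0.0438, 0.2106]
tool_rot: [0.818, 0.575, 0.001, 0.001]
force: [-0.7, -0.3, 2.4]
width: 0.0205
```

Emit:
send_rows(
  moves=[
    {"x": 0,"y": 0,"z": 0.001,"ax": 0,"ay": 0,"az": 0,"claw": 1},
    {"x": 0,"y": 0,"z": 0.001,"ax": 0,"ay": 0,"az": 0,"claw": 1},
    {"x": 0,"y": 0,"z": 0,"ax": 0,"ay": 0,"az": 0,"claw": 1},
  ],
)

```text
clock: 15.6
tool_pos: [0.5587, 0.0438, 0.2096]
tool_rot: [0.818, 0.575, 0.002, 0.002]
force: [-1.4, -0.7, 8.4]
width: 0.0207
```

Emit:
send_rows(
  moves=[
    {"x": 0,"y": 0,"z": 0.001,"ax": 0,"ay": 0,"az": 0,"claw": 1},
    {"x": 0,"y": 0,"z": 0.001,"ax": 0,"ay": 0,"az": 0,"claw": 1},
    {"x": 0,"y": 0,"z": 0,"ax": 0,"ay": 0,"az": 0,"claw": 1},
  ],
)

```text
clock: 15.9
tool_pos: [0.558, 0.0438, 0.2059]
tool_rot: [0.818, 0.575, 0.001, 0.001]
force: [-0.4, -0.8, -2.6]
width: 0.0205
```

Emit:
send_rows(
  moves=[
    {"x": 0,"y": 0,"z": 0.002,"ax": 0,"ay": 0,"az": 0,"claw": 1},
    {"x": 0,"y": 0,"z": 0.002,"ax": 0,"ay": 0,"az": 0,"claw": 1},
    {"x": 0,"y": 0,"z": 0.001,"ax": 0,"ay": 0,"az": 0,"claw": 1},
    {"x": 0,"y": 0,"z": 0,"ax": 0,"ay": 0,"az": 0,"claw": 1},
  ],
)

```text
clock: 16.3
tool_pos: [0.5583, 0.0438, 0.2011]
tool_rot: [0.818, 0.575, 0.001, 0.001]
force: [-0.4, -0.7, -0.4]
width: 0.0205
```

Emit:
send_rows(
  moves=[
    {"x": 0,"y": 0,"z": 0.001,"ax": 0,"ay": 0,"az": 0,"claw": 1},
    {"x": 0,"y": 0,"z": 0.001,"ax": 0,"ay": 0,"az": 0,"claw": 1},
    {"x": 0,"y": 0,"z": 0,"ax": 0,"ay": 0,"az": 0,"claw": 1},
  ],
)

```text
clock: 16.6
tool_pos: [0.5585, 0.0438, 0.1996]
tool_rot: [0.818, 0.575, 0.001, 0.002]
force: [-0.7, -0.3, 2.6]
width: 0.0211
```

Emit:
send_rows(
  moves=[
    {"x": 0,"y": 0,"z": 0.001,"ax": 0,"ay": 0,"az": 0,"claw": 1},
    {"x": 0,"y": 0,"z": 0.001,"ax": 0,"ay": 0,"az": 0,"claw": 1},
    {"x": 0,"y": 0,"z": 0,"ax": 0,"ay": 0,"az": 0,"claw": 1},
  ],
)

```text
clock: 16.9
tool_pos: [0.5586, 0.0438, 0.1979]
tool_rot: [0.818, 0.575, 0.001, 0.002]
force: [-0.3, 0.1, 5.3]
width: 0.0211
```

Emit:
send_rows(
  moves=[
    {"x": 0,"y": 0,"z": 0.001,"ax": 0,"ay": 0,"az": 0,"claw": 1},
    {"x": 0,"y": 0,"z": 0.001,"ax": 0,"ay": 0,"az": 0,"claw": 1},
    {"x": 0,"y": 0,"z": 0,"ax": 0,"ay": 0,"az": 0,"claw": 1},
  ],
)

```text
clock: 17.2
tool_pos: [0.5588, 0.0438, 0.1974]
tool_rot: [0.818, 0.575, 0.002, 0.002]
force: [-2.9, 0.6, 14.3]
width: 0.0205
```

Emit:
send_rows(
  moves=[
    {"x": 0,"y": 0,"z": 0,"ax": 0,"ay": 0,"az": 0,"claw": 1},
    {"x": 0,"y": 0,"z": 0,"ax": 0,"ay": 0,"az": 0,"claw": 1},
    {"x": 0,"y": 0,"z": 0,"ax": 0,"ay": 0,"az": 0,"claw": 1},
    {"x": 0,"y": 0,"z": 0,"ax": 0,"ay": 0,"az": 0,"claw": 1},
    {"x": 0,"y": 0,"z": 0,"ax": 0,"ay": 0,"az": 0,"claw": 1},
    {"x": 0,"y": 0,"z": 0,"ax": 0,"ay": 0,"az": 0,"claw": 1},
    {"x": 0,"y": 0,"z": 0,"ax": 0,"ay": 0,"az": 0,"claw": 1},
  ],
)

```text
clock: 17.9
tool_pos: [0.5588, 0.0438, 0.1974]
tool_rot: [0.818, 0.575, 0.002, 0.002]
force: [-3.3, 0.6, 13.8]
width: 0.0206
```

Run:
```python
from h import *
s=readout.get_state(); print(s['tool_pos'],s['force'],Ro.from_quat(s['tool_rot']).as_matrix()[:,2])
f=grab_frame("side");crop(f,245,130,80,85,7,'pics/s15.png')
```

```text
[0.55878947 0.04377423 0.19739453] [-3.32961657  0.58039707 13.75829595] [ 0.00584929 -0.00127808 -0.99998208]
```

View pics/s15.png

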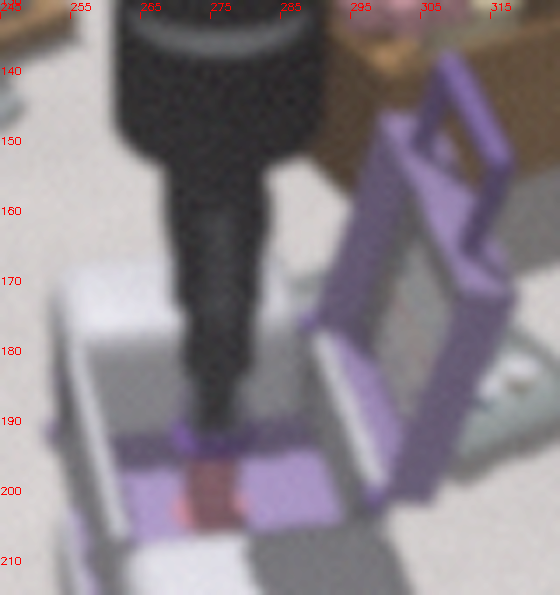

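Run:
```python
from h import *
print(arm.job_done()); s=readout.get_state(); print(s['clock'],s['tool_pos'],s['force'])
```

```text
the job is handed in; nothing more can be done
None
the job is handed in; nothing more can be done
```

I raised the cover by its loop and let go. I then gripped the purple cap, pressed it over the pin until it clicked, and pushed on until it lay on the pink spool. I handed the job in at about 18 s, still gripping and pressing.

**Cover:** Two estimates, one from the pictures and one from the arc the gripper travelled, both put it at about 1.81–1.83 rad (104–105°). That is inside the 100–120° band but 5–6° short of the 110° target, so nearer the lower edge. I chose not to nudge it, and the last side picture showed it unmoved.

**Cap:**
- **Click:** the push force rose to about 8.4 N, then fell to −2.6 N past the barbs.
- **Seating:** force built up again on the felt to a steady 13.8 N, with the tool within 0.4° of vertical. The last side picture showed the flange flat on the spool and centred on it.
- **Not measured:** I read the force at the wrist only. The force between cap and spool was not read directly.

**Checks that disagreed:**
- **Camera offset:** the two cameras differed by up to about 5 mm on the cap's position. I got round this by squeezing the cap from two directions before lifting.
- **Fingertips:** when closed on the cap they reached about 10 mm beyond the given tool point. They touched the flange with about 7 N on the first grasp.
- **Path force:** lifting the cover reached about 26 N before I corrected the path.

I took no picture of the whole table at the end. Nothing suggested that any of the other things were touched.

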